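# Eject a stuck filter cartridge into a catch box

### The arm

A 7-joint arm with a two-finger parallel gripper is mounted at the origin on a cart in front of the work surface, level with it; the furniture and walls round the work are solid. World frame = base frame: x ahead of the robot, y to its left, z up, the work surface at z = 0. Lengths are in mm, angles in rad, forces in N, time in s.
With the tool pointing down it reaches from about 350 to 900 mm from the base axis. Payload 7.2 kg.
Tool frame: the origin (TCP) lies where the fingers leave the gripper's body, on its centre line; the fingertips stand 73 mm ahead of it and the grasp point (between the pads) lies arm.tcp_to_grasp ahead of it (arm.tcp_to_grasp is the distance from the TCP to the grasp point, in mm); z points along the fingers, y is the direction in which the jaws open and shut (so a half turn about z gives the same grasp; the last joint's range is limited). The gripper opens to 85 mm and grips with 20 to 120 N. Pads are 22 mm wide; open, the fingers measure 114 mm over their backs; the gripper's body (76 mm by 85 mm) begins 54 mm behind the grasp point. The pads swing forward as they close: fully open they stand 13 mm farther back than shut.
Start: joints at [1.073, 0.411, -0.013, 1.596, 0.006, 1.134, -0.082], TCP at [260.419, -568.162, 303.897] pointing down, gripper open.
Joint ranges: [-2.95, 2.95], [-0.29, 1.99], [-1.47, 1.44], [0.14, 2.54], [-1.03, 4.17], [0.13, 1.85], [-2.86, 2.86]. Speed limits (rad/s): [2.39, 2.39, 3.01, 3.01, 3.14, 3.14, 3.14].

### API

Orientations are given as a unit quaternion [x, y, z, w].
In Python, from bench import arm gives the robot as it stands. The module is installed in compiled form; this text tells all that it offers.
- The arm moves only by the shell command python3 -m jog 'ROWS'. ROWS is text: rows parted by semicolons, each of 7 numbers parted by spaces: the turn, a rotation vector about the tool's x, y, z in rad, then the shift along the tool's x, y, z in m, then the gripper command: -1 is fully open, 1 is shut, values between are in proportion. In form: ax ay az dx dy dz claw; .... A call has 1 to 8 rows; each row shifts and turns the pose as measured when the row begins, along the tool's axes as they then stand; what a row does not reach is not made up. A row lasts 1/8 s, in which the tool goes at most 62.5 mm and 10.7 degrees, less where a joint would pass 70% of its speed; a pose out of reach is approached as far as the arm can. A call is refused whole if a number of a shift passes 0.0625 or a number of a turn 0.188, either way. A call with a gripper value outside its range is refused whole. The fingers move at their own pace and stop on an object; the grip force is fixed at half the most. Time passes only in rows, so rows that do not move let the fingers close. It gives the time, the measured TCP pose, the force and the opening at its end, in the units of the state.
- arm.get_obs(): the state, without advancing time (a new reading comes with each control period).
- arm.read_camera(name): name is "side" or "top" or "wrist"; returns (picture, depth): 384x512x3 uint8, blue, green, red; 384x512 float32, mm along the optical axis (not along the pixel's ray), 0 where there is no reading.
- arm.get_calibration(name): a dict with "fx", "fy", "cx", "cy" (pixels), "R" (3x3) and "t" (3): a world point X has camera coordinates R X + t. Camera axes: x right, y down, z forward; pixel columns grow to the right and rows downward; lengths in mm; the calibration is good to about 2 mm. A picture is of the moment at which its call begins: read the wrist's pose just before it. get_calibration takes no time and is no camera call; for the wrist camera it gives the pose at the moment of the call.
- arm.hand_in(): hands the job in, once; it reports no verdict.
The state is a dict: "t": time; "joints": joint angles; "dq": joint speeds; "effort": joint torques, N m; "tool_pos": TCP position; "tcp_rot": TCP orientation; "wrist_force": force on the tool from outside, world axes, zero at the start; "ft_torque": the same for the moment, N m; "width": opening from 0.0 (shut) to 1.0 (fully open).
Only numpy, scipy, OpenCV 4.12 (cv2) and the standard library are available. Lean on these libraries where they do the work, as an engineer would, in place of code of your own. Each camera call takes 0.05 s, during which the arm holds its last target.

### The job

A filter cartridge is stuck in the clear tube of the holder, and the catch box has fallen over. Stand the catch box upright on the worktop, open side up, under the plain end of the tube; then push the ejector rod in through the flanged end so that the cartridge comes out of the plain end and drops straight into the box, not onto the worktop. Draw the rod out again, lay it flat on the worktop, and do not disturb the bottles, beaker and cylinder standing around.

Things in the scene. Friction and masses are not known exactly. Their poses are not given: they have to be found in the camera images.
- bore_mid (a point): Middle of the bore of the fixed holder: a level clear tube 110 mm long, 45 mm outer, 37 mm inner diameter, axis 112 mm above the worktop, on an aluminium foot 80 mm (along the tube) x 90 x 10 mm below this point. x runs along the bore from the flanged end (steel flange 62 mm in diameter, 7 mm thick, 37 mm opening, face at x = -55 mm) to the plain end (x = +55 mm); z is up.
- bore_exit (a point): Centre of the tube's plain end face, 55 mm along x from bore_mid; same axes.
- plunger_nose (a point): Lowest point of a sprung steel pin with a round nose, set in the top of the tube half-way along; it presses on the cartridge. The nose is about 14 mm above the bore axis (13 mm when the cartridge is gone) and gives way upwards by up to 5 mm; the pin's black knob ends 48 mm above the bore axis.
- cartridge_center (a point): Centre of the stuck cartridge: a white plastic cylinder 32 mm in diameter, 60 mm long, grey end bands, about 0.06 kg, lying in the tube about 2.5 mm below the bore axis; x is its length axis, pointing to the plain end at the start. The spring plunger clamps it: moving it takes roughly 5 to 10 N.
- box_center (a point): Centre of the catch box, a loose open box of plain grey plastic, 0.15 kg, walls 4 mm: 70 mm tall (its x axis, pointing from the bottom out of the open side), 60 mm wide (y), 80 mm long (z). At the start it lies on one of its 70 x 60 mm sides: x (the mouth) is level and z points up. Standing upright its x points up and this point is 35 mm above the worktop.
- rod_handle (a point): Centre of the black ribbed handle of the ejector rod, 60 mm long (x), 22 mm wide (y), 24 mm tall (z); at the start the rod lies flat on the worktop, so this point is 12 mm high. x points along the rod to its head. In front of the handle there is a steel shaft 12 mm in diameter, ending in a chamfered head 24 mm in diameter. The rod is 200 mm long in all, 0.16 kg, heaviest in the handle.
- rod_tip (a point): Centre of the front face of the rod's head, 170 mm along x from rod_handle, on the rod's axis; same axes.
- cylinder: Bystander: measuring cylinder standing upright, 246 mm tall, hexagonal foot 66 mm across; origin at the middle of its underside, z up.
- bottle: Bystander: white wash bottle with a bent spout, standing, 65 mm in diameter, 204 mm tall (the spout at the top reaches 58 mm to its -y side; the body stands 25 mm to its +y side); origin at the underside, z up.
- beaker: Bystander: clear beaker standing, 90 mm wide, 94 mm tall; origin at the middle of its underside, z up.
- dropper: Bystander: small brown dropper bottle standing, 25 mm in diameter, 66 mm tall; origin at the middle of its underside, z up.
Mind the look-alikes: they are no part of the job. What is shaped like the part that bears box_center but pink or turquoise is not meant.

How it is judged (in metres and radians):
On the way, in this order (a step that is already met when the one before it is completed fails the run):
1. the catch box stands upright on the worktop under the plain end of the tube, before the cartridge is moved (angle between box_center's own x axis and vertical below 0.1 rad and height (world z) of box_center below 0.042 m and x of box_center in the frame of bore_exit between -0.01 and 0.075 m and y of box_center in the frame of bore_exit between -0.03 and 0.03 m and x of cartridge_center in the frame of bore_mid below 0.025 m), for 0.3 s.
2. the rod's head is well inside the bore, entered from the flanged end (x of rod_tip in the frame of bore_mid between 0 and 0.12 m and y of rod_tip in the frame of bore_mid between -0.015 and 0.015 m and z of rod_tip in the frame of bore_mid between -0.015 and 0.015 m and x of rod_handle in the frame of bore_mid below -0.055 m), for 0.05 s.
3. the cartridge has dropped into the catch box (x of cartridge_center in the frame of box_center between -0.035 and 0.035 m and y of cartridge_center in the frame of box_center between -0.03 and 0.03 m and z of cartridge_center in the frame of box_center between -0.04 and 0.04 m), for 0.2 s.
At the end, for the whole second after the job is handed in: The cartridge is at rest inside the catch box, which stands upright on the worktop (within 0.1 rad); the rod is out of the tube and lies flat and still on the worktop (handle centre and tip less than 25 mm high) (all of step 3 and angle between box_center's own x axis and vertical below 0.1 rad and height (world z) of box_center below 0.042 m and linear speed of cartridge below 0.03 m/s and linear speed of each of catch_box, rod below 0.02 m/s and height (world z) of each of rod_handle, rod_tip below 0.025 m); the robot touches nothing.
It fails at once if a bystander (cylinder, wash bottle, beaker, dropper bottle) is moved by more than 30 mm or tipped by more than 0.4 rad (distance of any of cylinder, bottle, beaker, dropper from where it was at the start of the episode above 0.03 m or angle between any of cylinder, bottle, beaker, dropper's own z axis and vertical above 0.4 rad).
It fails at once if the cartridge lands on the worktop instead of in the box (height (world z) of cartridge_center below 0.04 m and not (x of cartridge_center in the frame of box_center between -0.035 and 0.035 m and y of cartridge_center in the frame of box_center between -0.03 and 0.03 m and z of cartridge_center in the frame of box_center between -0.04 and 0.04 m)).
It also fails if it takes over 61 s, if anything falls off the work surface, if the arm or the gripper's body presses on something with over 40 N, if the wrist force passes 120 N, or if a joint passes its speed limit or range.

## Working session

There is one attempt and no reset: what is moved stays moved. The work goes in short steps, Python scripts to look and compute and a shell command to move; the robot and the scene stay as the last step left them, time stands still between calls to the robot, and variables do not carry over. Pictures are saved under pics/ and viewed, and the job is handed in when it is done.

```bash
mkdir -p pics
cat > h.py <<'E'
import numpy as np,cv2
from bench import arm
def grab(n,f):
    c=arm.get_calibration(n);p,d=arm.read_camera(n);cv2.imwrite(f'pics/{f}.png',p);np.savez(f'pics/{f}.npz',p=p,d=d,**{k:np.array(v) for k,v in c.items()});return p,d,c
def load(f): return np.load(f'pics/{f}.npz')
def pts(z):
    d=z['d'];h,w=d.shape;u,v=np.meshgrid(np.arange(w),np.arange(h))
    c=np.stack([(u-z['cx'])/z['fx']*d,(v-z['cy'])/z['fy']*d,d],-1)
    P=(c-z['t'])@z['R'];P[d==0]=np.nan;return P
def ray(z,u,v,h):
    c=np.array([(u-z['cx'])/z['fx'],(v-z['cy'])/z['fy'],1.]);D=z['R'].T@c;O=-z['R'].T@z['t'];return O+D*(h-O[2])/D[2]
def proj(z,X):
    c=z['R']@np.array(X)+z['t'];return c[0]/c[2]*z['fx']+z['cx'],c[1]/c[2]*z['fy']+z['cy']
E
python3 - <<'E'
from h import *
print(arm.get_obs(),arm.tcp_to_grasp)
for n in ['side','top','wrist']:
    p,d,c=grab(n,n+'0');print(n,c,(d>0).mean())
E
```

```text
{'t': 0.0, 'joints': array([ 1.07278609,  0.41192552, -0.01272629,  1.59705068,  0.00560301,
        1.13430516, -0.08222356]), 'dq': array([ 0.00017772, -0.00048562, -0.00105214, -0.00010184,  0.00031738,
       -0.00161463, -0.00084556]), 'effort': array([-2.59676408e-04, -6.00640798e+01,  6.82431366e-01, -2.99414420e+01,
        1.38948660e-02,  1.07889221e-02,  1.47100559e-05]), 'tool_pos': array([ 260.25264679, -567.81552795,  303.03422226]), 'tcp_rot': array([ 9.76994650e-01,  2.13262212e-01, -2.31734992e-04, -7.93377786e-04]), 'wrist_force': array([-0.41377913,  0.09461043, -0.65861471]), 'ft_torque': array([-0.01356583,  0.05167357,  0.00334471]), 'width': 1.000534973666045} 53.900000000000006
side {'fx': 404.7630309882939, 'fy': 404.7630309882939, 'cx': 263.5327958094667, 'cy': 189.38035006133867, 'R': array([[-0.80094346, -0.59824928,  0.02423602],
       [-0.35373605,  0.44015153, -0.82531051],
       [ 0.48307389, -0.6696002 , -0.56415883]]), 't': array([394.67910322, 296.86892585, 758.25769904])} 0.7346445719401041
top {'fx': 407.27279364352523, 'fy': 407.27279364352523, 'cx': 255.81647284514273, 'cy': 194.93547698110527, 'R': array([[-0.00197099, -0.99986699,  0.01618995],
       [-0.99932777,  0.00137673, -0.03663481],
       [ 0.03660765, -0.01625127, -0.99919757]]), 't': array([ -67.77533143,  541.67130099, 1216.17783086])} 0.9957122802734375
wrist {'fx': 280.37019315271107, 'fy': 280.37019315271107, 'cx': 254.70949649768102, 'cy': 190.94402391502504, 'R': array([[ 0.41649919, -0.90913555, -0.0009898 ],
       [-0.86232247, -0.39539727,  0.31632414],
       [-0.28797288, -0.13089522, -0.94865065]]), 't': array([-624.61430467,  -42.85267814,  379.97658928])} 0.9961344401041666
```

View pics/side0.png

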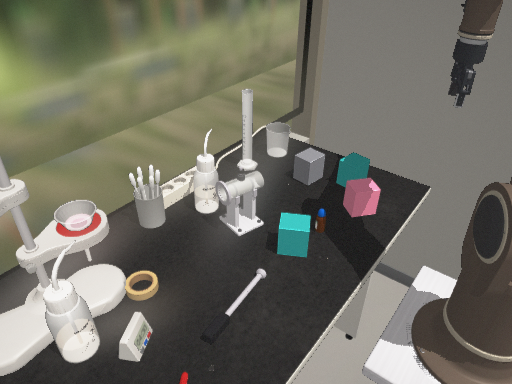

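View pics/top0.png

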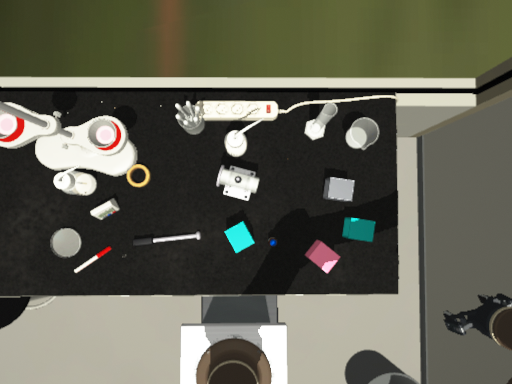

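View pics/wrist0.png

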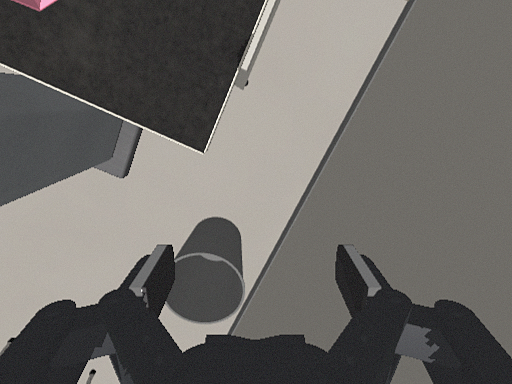

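Run:
```python
from h import *
s=load('side0')['p'];t=load('top0')['p']
a=cv2.resize(s[130:240,200:350],None,fx=5,fy=5,interpolation=cv2.INTER_CUBIC)
b=cv2.resize(t[150:215,205:370],None,fx=4.8,fy=4.8,interpolation=cv2.INTER_CUBIC)
c=cv2.resize(t[215:270,125:285],None,fx=4.8,fy=4.8,interpolation=cv2.INTER_CUBIC)
cv2.imwrite('pics/a.png',a);cv2.imwrite('pics/b.png',b);cv2.imwrite('pics/c.png',c)
```

```text
(no output)
```

View pics/a.png

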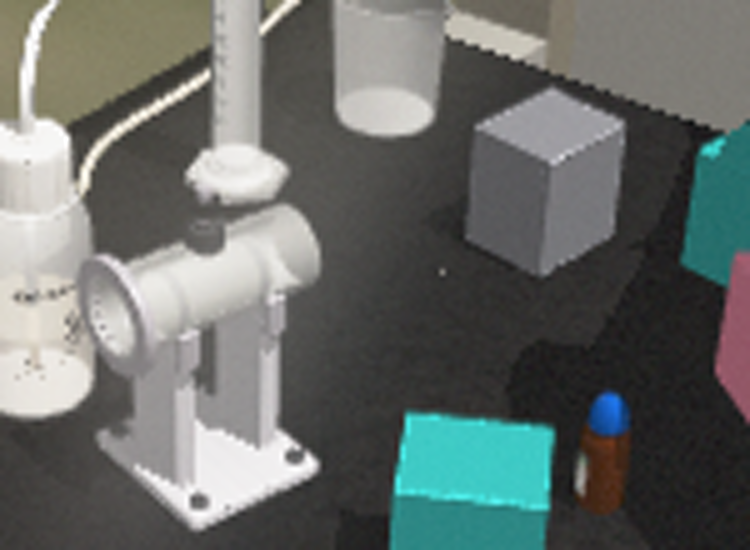

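View pics/b.png

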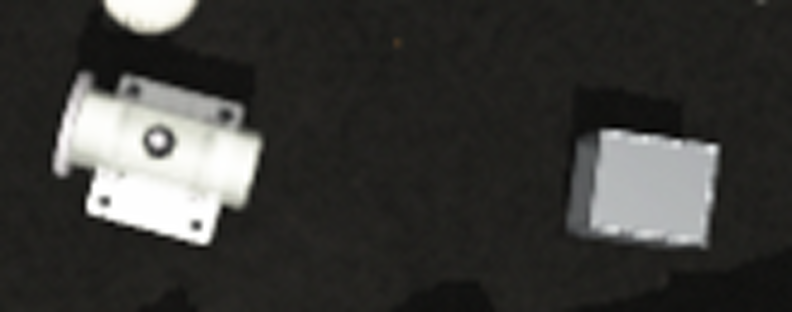

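View pics/c.png

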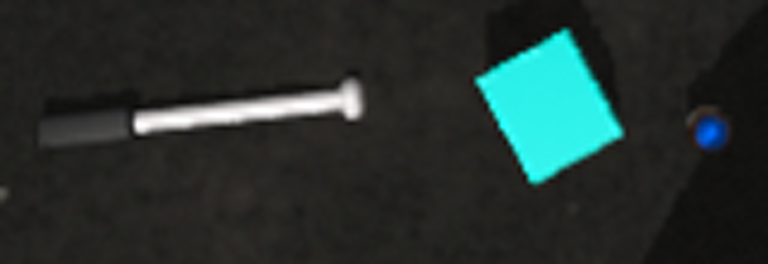

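The box could be mistaken for several things. Grey is at side (309,166) / top (340,188), turquoise at top (239,236) and (359,229), and pink at top (322,256). I choose the grey one. No opening shows on its top, +y or robot-side faces, and its long top edge runs along world y, so the mouth should face −y. The flange is the tube's +y end, at top (221,176). The rod handle is at top (143,241) with its head at (198,236).

```bash
cat > m.py <<'E'
from h import *
np.set_printoptions(precision=1,suppress=True)
z=load('top0');P=pts(z);p=z['p'].astype(int)
# box top
roi=np.zeros(P.shape[:2],bool);roi[165:215,315:365]=1
m=roi&(P[...,2]>72)&(P[...,2]<90)
v,u=np.nonzero(m);print('boxtop n',m.sum(),'z',np.nanmedian(P[m][:,2]))
w=np.array([ray(z,a,b,80)[:2] for a,b in zip(u,v)],np.float32)
r=cv2.minAreaRect(w);print('box rect',r,cv2.boxPoints(r))
# holder
roi[:]=0;roi[150:210,205:270]=1
m=roi&(P[...,2]>95)&(P[...,2]<160);Q=P[m];print('tube',Q.min(0),Q.max(0))
print('rect tube',cv2.minAreaRect(Q[:,:2].astype(np.float32)))
m=roi&(P[...,2]>5)&(P[...,2]<20);Q=P[m];print('foot',m.sum(),cv2.minAreaRect(Q[:,:2].astype(np.float32)))
m=roi&(P[...,2]>148);print('knob',P[m].mean(0),P[m].max(0))
# rod
roi[:]=0;roi[225:255,128:210]=1
m=roi&(P[...,2]>7)&(P[...,2]<40);Q=P[m];print('rod',m.sum(),cv2.minAreaRect(Q[:,:2].astype(np.float32)),np.percentile(Q[:,2],[5,50,95]))
v,u=np.nonzero(m);print(u.min(),u.max(),v.min(),v.max())
# table z
roi[:]=0;roi[215:222,150:200]=1;print('table',np.nanmedian(P[roi][:,2]))
for n,b in dict(cyl=(100,142,300,342),bottle=(125,165,215,255),beaker=(112,155,340,385),drop=(230,255,262,282),turq=(215,255,220,258),turq2=(210,248,338,380)).items():
    roi[:]=0;roi[b[0]:b[1],b[2]:b[3]]=1;m=roi&(P[...,2]>8);Q=P[m];print(n,np.percentile(Q,2,axis=0),np.percentile(Q,98,axis=0))
E
python3 m.py
```

```text
boxtop n 514 z 80.07495395535008
box rect ((557.7607421875, -308.6062316894531), (69.88799285888672, 60.2691535949707), 81.83060455322266) [[ 523.  -338.9]
 [ 582.6 -347.5]
 [ 592.6 -278.3]
 [ 532.9 -269.7]]
tube [545.7 -73.   95.3] [664.4  42.4 159.6]
rect tube ((608.3631591796875, -22.406578063964844), (111.00164794921875, 111.000244140625), 78.28770446777344)
foot 386 ((588.72412109375, -12.17608642578125), (193.41949462890625, 178.76504516601562), 89.88884735107422)
knob [579.3 -17.1 160.2] [586.6 -11.1 166.2]
rod 361 ((405.39642333984375, 198.47698974609375), (37.63547897338867, 199.80941772460938), 6.005058765411377) [12.5 19.4 25.8]
132 199 231 248
table -0.4906800631353162
cyl [ 723.6 -307.7    8.9] [ 828.9 -214.5  246.4]
bottle [659.3 -43.4  26.6] [711.8  19.7 202.9]
beaker [ 677.2 -411.9    9.7] [ 757.2 -336.8   95.6]
drop [ 394.2 -126.9   14. ] [ 416.6 -103.8   67. ]
turq [386.2 -53.7  46.9] [459.6  16.8  84.4]
turq2 [ 413.1 -400.5   38.8] [ 473.  -330.1   84.3]
```

```bash
cat > m2.py <<'E'
from h import *
np.set_printoptions(precision=1,suppress=True)
z=load('top0');P=pts(z)
roi=np.zeros(P.shape[:2],bool);roi[155:205,212:265]=1
m=roi&(P[...,2]>100)&(P[...,2]<152)
v,u=np.nonzero(m)
# silhouette of tube at axis height plane
w=np.array([ray(z,a,b,112)[:2] for a,b in zip(u,v)],np.float32)
Q=w-w.mean(0);_,_,V=np.linalg.svd(Q,full_matrices=False);d=V[0];d=d if d[1]<0 else -d;print('dir pca',d)
for it in range(3):
    n=np.array([-d[1],d[0]]);s=w@d;q=w@n
    bins=np.arange(s.min()+14,s.max()-4,3);mids=[];c=[]
    for b in bins:
        k=(s>=b)&(s<b+3)
        if k.sum()>8: mids.append((q[k].min()+q[k].max())/2);c.append(b+1.5)
    a=np.polyfit(c,mids,1);d=d+a[0]*n;d/=np.linalg.norm(d)
n=np.array([-d[1],d[0]]);s=w@d;q=w@n
print('dir',d,'widths',[(round(float(b-s.min())),round(float(np.ptp(q[(s>=b)&(s<b+3)])),1)) for b in bins], 'len',np.ptp(s))
ax=np.median([(q[(s>=b)&(s<b+3)].min()+q[(s>=b)&(s<b+3)].max())/2 for b in bins])
print('flange end',d*s.min()+n*ax,'plain',d*s.max()+n*ax,'mid',d*(s.min()+s.max())/2+n*ax)
mm=roi&(P[...,2]>130)&(P[...,2]<138);T=P[mm];print('ridge pts',T.mean(0),len(T))
k=roi&(P[...,2]>155);print('knob',P[k].mean(0),[ray(z,*np.nonzero(k)[::-1][i] if 0 else (np.nonzero(k)[1].mean(),np.nonzero(k)[0].mean()),160) for i in [0]])
# foot
g=z['p'].astype(int).min(-1)
f=roi&(g>110)&(P[...,2]<30)&(P[...,2]>-20)
v,u=np.nonzero(f);w=np.array([ray(z,a,b,10)[:2] for a,b in zip(u,v)],np.float32);print('foot',len(w),cv2.minAreaRect(w),cv2.boxPoints(cv2.minAreaRect(w)))
# rod: handle vs shaft
roi[:]=0;roi[225:255,128:210]=1
m=roi&(P[...,2]>7)&(P[...,2]<40);v,u=np.nonzero(m)
w=np.array([ray(z,a,b,12)[:2] for a,b in zip(u,v)],np.float32)
c,sz,an=cv2.minAreaRect(w);print('rod',c,sz,an)
vx,vy,x0,y0=cv2.fitLine(w,cv2.DIST_HUBER,0,.01,.01).ravel();d=np.array([vx,vy]);d=d if d[1]<0 else -d
s=(w-[x0,y0])@d;print('rod dir',d,'ends',[x0,y0]+d*s.min(),[x0,y0]+d*s.max(),np.ptp(s))
# side view: tube pts
z=load('side0');P=pts(z);roi=np.zeros(P.shape[:2],bool);roi[165:232,210:268]=1
m=roi&(P[...,2]>85)&(P[...,2]<150)&np.isfinite(P[...,0])&(P[...,0]<620);T=P[m];print('side',m.sum(),T.min(0),T.max(0))
roi[:]=0;roi[145:187,290:328]=1;m=roi&(P[...,2]>10);T=P[m];print('boxside',np.percentile(T,1,axis=0),np.percentile(T,99,axis=0))
m=roi&(P[...,2]>77);print(P[m].mean(0))
E
python3 m2.py
```

```text
dir pca [-0.3 -1. ]
dir [-0.3 -1. ] widths [(14, 43.0), (17, 40.3), (20, 43.0), (23, 43.0), (26, 45.7), (29, 48.3), (32, 49.0), (35, 45.7), (38, 43.0), (41, 40.3), (44, 43.0), (47, 43.0), (50, 39.6), (53, 43.7), (56, 43.0), (59, 40.3), (62, 43.0), (65, 43.0), (68, 40.3), (71, 40.3), (74, 43.0), (77, 45.7), (80, 48.3), (83, 48.3), (86, 48.3), (89, 43.0), (92, 40.3), (95, 43.0), (98, 43.0), (101, 43.0), (104, 40.3), (107, 43.0)] len 112.6650372907999
flange end [595.2  38.8] plain [565.7 -69.9] mid [580.5 -15.6]
ridge pts [580.1 -17.9 133.1] 317
knob [579.6 -17.1 160.6] [array([579.7, -17.1, 160. ])]
foot 372 ((589.89892578125, -23.721694946289062), (111.08985137939453, 128.42063903808594), 64.30335998535156) [[ 508.   -45.9]
 [ 623.7 -101.6]
 [ 671.8   -1.5]
 [ 556.1   54.2]]
rod (405.3671875, 200.15234375) (37.309364318847656, 201.42962646484375) 5.956303596496582
rod dir [ 0.1 -1. ] ends [402.  301.1] [423.5 100.8] 201.46382
side 1023 [542.7 -71.2  85.1] [619.3  43.  149.4]
boxside [ 522.4 -342.9   11.2] [ 590.9 -270.3   82.4]
[ 555.2 -306.3   80.4]
```

```bash
cat > plan.py <<'E'
from h import *
from scipy.spatial.transform import Rotation as Ro
np.set_printoptions(precision=3,suppress=True)
def rot(xdir_deg,tilt=0):
    """tool down with tool x at yaw angle, then tilt (rad) about tool y"""
    a=np.radians(xdir_deg);x=np.array([np.cos(a),np.sin(a),0]);z=np.array([0,0,-1.]);y=np.cross(z,x)
    return Ro.from_matrix(np.stack([x,y,z],1))*Ro.from_rotvec([0,tilt,0])
def cur():
    o=arm.get_obs();return np.array(o['tool_pos']),Ro.from_quat(o['tcp_rot'])
def rows(P0,R0,P1,R1,n):
    rv=(R0.inv()*R1).as_rotvec()/n
    for i in range(n):
        Ri=R0*Ro.from_rotvec(rv*i);s=Ri.inv().apply((np.array(P1)-P0)/n)/1000
        print(i,np.round(rv,3),np.round(s,4))
def stat(P1=None,R1=None):
    o=arm.get_obs();p,R=cur();print('t',round(o['t'],2),'pos',p.round(1),'z',R.as_matrix()[:,2].round(3),'y',R.as_matrix()[:,1].round(3),'w',round(o['width'],3),'F',o['wrist_force'].round(1),'q',o['joints'].round(2))
    if P1 is not None: print('need turn',(R.inv()*R1).as_rotvec().round(3),'shift mm',R.inv().apply(np.array(P1)-p).round(1))
E
python3 - <<'E'
from plan import *
stat()
p,R=cur();R1=rot(81.8);T=np.array([545,-420,290.])
rows(p,R,T,R1,8)
E
```

```text
t 0.15 pos [ 260.3 -567.9  303.2] z [-0.001  0.001 -1.   ] y [ 0.417 -0.909 -0.001] w 1.002 F [-0.7  0.6  0.3] q [ 1.07  0.41 -0.01  1.6   0.01  1.13 -0.08]
0 [-0.    -0.    -0.125] [ 0.04  -0.002  0.002]
1 [-0.    -0.    -0.125] [0.04  0.003 0.002]
2 [-0.    -0.    -0.125] [0.039 0.008 0.002]
3 [-0.    -0.    -0.125] [0.038 0.013 0.002]
4 [-0.    -0.    -0.125] [0.036 0.017 0.002]
5 [-0.    -0.    -0.125] [0.034 0.022 0.002]
6 [-0.    -0.    -0.125] [0.031 0.026 0.002]
7 [-0.    -0.    -0.125] [0.027 0.029 0.002]
```

```bash
python3 -m jog '0 0 -.125 .04 -.002 .002 -1;0 0 -.125 .04 .003 .002 -1;0 0 -.125 .039 .008 .002 -1;0 0 -.125 .038 .013 .002 -1;0 0 -.125 .036 .017 .002 -1;0 0 -.125 .034 .022 .002 -1;0 0 -.125 .031 .026 .002 -1;0 0 -.125 .027 .029 .002 -1'
python3 - <<'E'
from plan import *
R1=rot(81.8);T=np.array([545,-420,290.]);stat(T,R1)
p,R=cur();rows(p,R,[542.6,-414,170],rot(81.8,np.pi/4),6)
E
```

```text
t: 1.15
tool_pos: [546.1, -415.2, 283.5]
tcp_rot: [0.748, 0.664, -0.001, -0.003]
wrist_force: [0.7, 0.6, 0.4]
width: 1.001
t 1.15 pos [ 546.1 -415.2  283.5] z [-0.006  0.002 -1.   ] y [ 0.993 -0.118 -0.006] w 1.001 F [0.7 0.6 0.4] q [ 0.77  0.55 -0.29  1.43  0.16  1.18  0.34]
need turn [-0.006 -0.002  0.025] shift mm [-4.9 -0.6 -6.5]
0 [-0.003  0.131  0.004] [ 0.    -0.001  0.019]
1 [-0.003  0.131  0.004] [-0.002 -0.001  0.019]
2 [-0.003  0.131  0.004] [-0.005 -0.001  0.018]
3 [-0.003  0.131  0.004] [-0.007 -0.001  0.018]
4 [-0.003  0.131  0.004] [-0.009 -0.001  0.016]
5 [-0.003  0.131  0.004] [-0.011 -0.001  0.015]
```

```bash
python3 -m jog '0 .131 .004 0 0 .019 -1;0 .131 .004 -.002 -.001 .019 -1;0 .131 .004 -.005 -.001 .018 -1;0 .131 .004 -.007 -.001 .018 -1;0 .131 .004 -.009 -.001 .016 -1;0 .131 .004 -.011 -.001 .015 -1'
python3 - <<'E'
from plan import *
stat([542.6,-414,170],rot(81.8,np.pi/4)); grab('wrist','w1')
E
```

```text
t: 1.9
tool_pos: [547.8, -404.9, 169.5]
tcp_rot: [0.69, 0.606, 0.294, -0.264]
wrist_force: [0.9, -0.0, 0.3]
width: 0.995
t 1.9 pos [ 547.8 -404.9  169.5] z [ 0.086  0.721 -0.688] y [ 0.992 -0.126 -0.008] w 0.995 F [ 0.9 -0.   0.3] q [ 1.04  0.96 -0.47  1.22 -0.29  1.49  0.63]
need turn [-0.017 -0.027  0.006] shift mm [-6.3 -4.  -7.4]
```

View pics/w1.png

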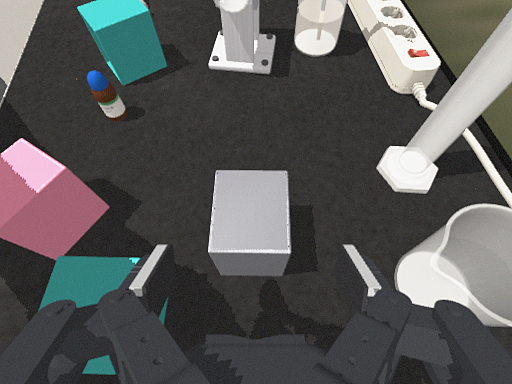

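Run:
```python
from h import *
z=load('w1')
a=cv2.resize(z['p'][150:290,180:320],None,fx=4,fy=4,interpolation=cv2.INTER_CUBIC)
s=load('side0')['p'][140:195,285:335];s=cv2.resize(s,None,fx=5,fy=5,interpolation=cv2.INTER_CUBIC)
o=np.zeros((560,560+s.shape[1],3),np.uint8);o[:,:560]=a;o[:s.shape[0],560:]=s;o=cv2.convertScaleAbs(o,alpha=1.3)
cv2.imwrite('pics/w1c.png',o[:, :800])
P=pts(z);np.set_printoptions(precision=0,suppress=True)
for v in range(170,285,8): print(v,P[v,250])
```

```text
170 [ 558. -277.   80.]
178 [ 557. -284.   80.]
186 [ 556. -291.   80.]
194 [ 555. -299.   81.]
202 [ 555. -306.   80.]
210 [ 554. -313.   80.]
218 [ 553. -320.   81.]
226 [ 552. -326.   81.]
234 [ 551. -332.   82.]
242 [ 551. -338.   81.]
250 [ 550. -343.   79.]
258 [ 550. -345.   64.]
266 [ 549. -345.   37.]
274 [ 548. -345.    5.]
282 [ 547. -351.    1.]
```

View pics/w1c.png

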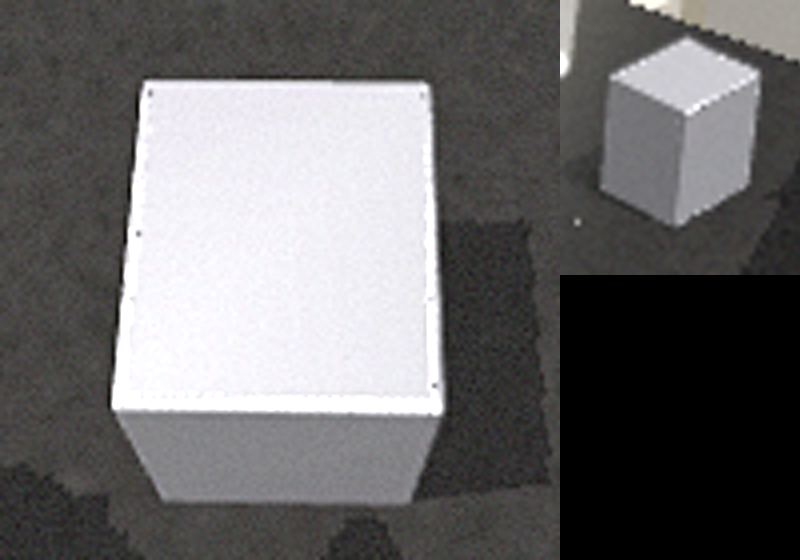

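Run:
```python
from h import *
z=load('side0');P=pts(z);np.set_printoptions(precision=0,suppress=True)
for v in (160,165,170,175,180):
    print(v,[(u,P[v,u].round(0).tolist()) for u in range(292,328,3)])
z=load('top0');P=pts(z)
print([(u,P[190,u].round(0).tolist()) for u in range(318,340,2)])
c=cv2.resize(load('side0')['p'][140:195,285:335],None,fx=10,fy=10,interpolation=cv2.INTER_NEAREST)
cv2.imwrite('pics/sc.png',cv2.convertScaleAbs(c,alpha=1.6))
```

```text
160 [(292, [652.0, -369.0, -0.0]), (295, [587.0, -279.0, 64.0]), (298, [586.0, -294.0, 58.0]), (301, [582.0, -305.0, 54.0]), (304, [554.0, -274.0, 79.0]), (307, [545.0, -275.0, 82.0]), (310, [538.0, -280.0, 82.0]), (313, [532.0, -287.0, 81.0]), (316, [529.0, -299.0, 76.0]), (319, [526.0, -313.0, 71.0]), (322, [525.0, -329.0, 64.0]), (325, [567.0, -435.0, 1.0])]
165 [(292, [633.0, -340.0, 1.0]), (295, [587.0, -281.0, 46.0]), (298, [586.0, -297.0, 39.0]), (301, [583.0, -310.0, 34.0]), (304, [580.0, -323.0, 29.0]), (307, [581.0, -342.0, 20.0]), (310, [532.0, -271.0, 72.0]), (313, [529.0, -284.0, 67.0]), (316, [528.0, -300.0, 60.0]), (319, [526.0, -316.0, 53.0]), (322, [524.0, -332.0, 46.0]), (325, [550.0, -405.0, 2.0])]
170 [(292, [618.0, -316.0, -0.0]), (295, [587.0, -282.0, 28.0]), (298, [586.0, -299.0, 20.0]), (301, [583.0, -311.0, 16.0]), (304, [583.0, -330.0, 7.0]), (307, [576.0, -337.0, 6.0]), (310, [532.0, -274.0, 53.0]), (313, [530.0, -289.0, 47.0]), (316, [528.0, -304.0, 40.0]), (319, [525.0, -318.0, 35.0]), (322, [524.0, -336.0, 27.0]), (325, [537.0, -384.0, -1.0])]
175 [(292,
[... 332 characters left out ...]
-350.0, 4.0])]
180 [(292, [586.0, -269.0, -0.0]), (295, [580.0, -276.0, -1.0]), (298, [569.0, -275.0, 3.0]), (301, [560.0, -277.0, 6.0]), (304, [552.0, -282.0, 7.0]), (307, [547.0, -290.0, 5.0]), (310, [531.0, -279.0, 17.0]), (313, [530.0, -296.0, 9.0]), (316, [530.0, -315.0, -1.0]), (319, [523.0, -321.0, -1.0]), (322, [513.0, -322.0, 2.0]), (325, [506.0, -327.0, 3.0])]
[(318, [557.0, -258.0, 1.0]), (320, [557.0, -265.0, -0.0]), (322, [557.0, -270.0, 2.0]), (324, [557.0, -276.0, 2.0]), (326, [557.0, -283.0, -0.0]), (328, [553.0, -273.0, 82.0]), (330, [553.0, -279.0, 81.0]), (332, [553.0, -285.0, 81.0]), (334, [553.0, -290.0, 81.0]), (336, [553.0, -297.0, 79.0]), (338, [553.0, -302.0, 82.0])]
```

View pics/sc.png

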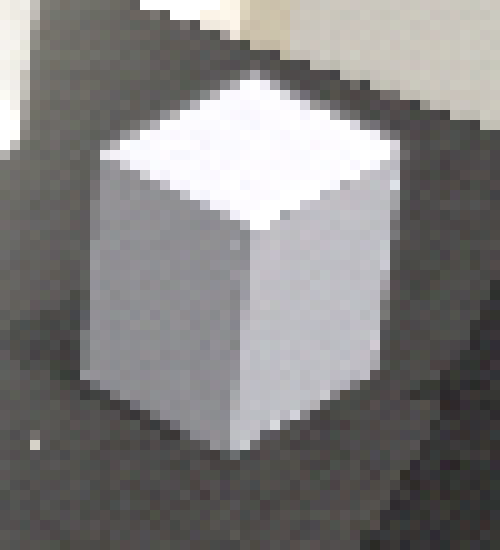

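The side depth settles it: the left face at (300,168) shows an inner floor and back wall, so the mouth faces +y, toward the holder. The wrist view (250,262) shows the −y face is the solid bottom. I'll approach from the +y side and tip the box the other way.

Run:
```python
from plan import *
p,R=cur();rows(p,R,[572,-208,220],rot(81.8,-np.pi/4),10)
```

```text
0 [-0.002 -0.161  0.002] [0.018 0.    0.011]
1 [-0.002 -0.161  0.002] [0.019 0.    0.008]
2 [-0.002 -0.161  0.002] [ 0.02  -0.     0.004]
3 [-0.002 -0.161  0.002] [ 0.021 -0.     0.001]
4 [-0.002 -0.161  0.002] [ 0.021 -0.    -0.002]
5 [-0.002 -0.161  0.002] [ 0.02  -0.    -0.005]
6 [-0.002 -0.161  0.002] [ 0.019 -0.    -0.009]
7 [-0.002 -0.161  0.002] [ 0.017 -0.    -0.011]
8 [-0.002 -0.161  0.002] [ 0.015 -0.    -0.014]
9 [-0.002 -0.161  0.002] [ 0.013 -0.    -0.016]
```

```bash
python3 -m jog '-.002 -.161 .002 .015 0 -.005 -1;-.002 -.161 .002 .018 0 .004 -1;-.002 -.161 .002 .02 0 .004 -1;-.002 -.161 .002 .021 0 .001 -1;-.002 -.161 .002 .021 0 -.002 -1;-.002 -.161 .002 .02 0 -.005 -1;-.002 -.161 .002 .019 0 -.009 -1;-.002 -.161 .002 .017 0 -.011 -1'; python3 -m jog '-.002 -.161 .002 .015 0 -.014 -1;-.002 -.161 .002 .013 0 -.016 -1'
python3 - <<'E'
from plan import *
stat([572,-208,220],rot(81.8,-np.pi/4));stat([572,-210,139.6],rot(81.8,-np.pi/4));grab('wrist','w2')
E
```

```text
t: 2.95
tool_pos: [564.7, -265.4, 217.6]
tcp_rot: [0.735, 0.63, -0.187, 0.167]
wrist_force: [0.2, -0.3, -0.8]
width: 0.994
t: 3.2
tool_pos: [572.2, -222.9, 230.6]
tcp_rot: [0.695, 0.593, -0.301, 0.275]
wrist_force: [0.2, -0.7, -0.8]
width: 1.002
t 3.2 pos [ 572.2 -222.9  230.6] z [-0.093 -0.739 -0.668] y [ 0.989 -0.147  0.025] w 1.002 F [ 0.2 -0.7 -0.8] q [-0.1   0.55  0.07  1.82  0.89  1.15 -0.74]
need turn [ 0.014  0.054 -0.021] shift mm [17.7 -2.7 -3.9]
t 3.2 pos [ 572.2 -222.9  230.6] z [-0.093 -0.739 -0.668] y [ 0.989 -0.147  0.025] w 1.002 F [ 0.2 -0.7 -0.8] q [-0.1   0.55  0.07  1.82  0.89  1.15 -0.74]
need turn [ 0.014  0.054 -0.021] shift mm [76.2 -4.3 51.2]
```

View pics/w2.png

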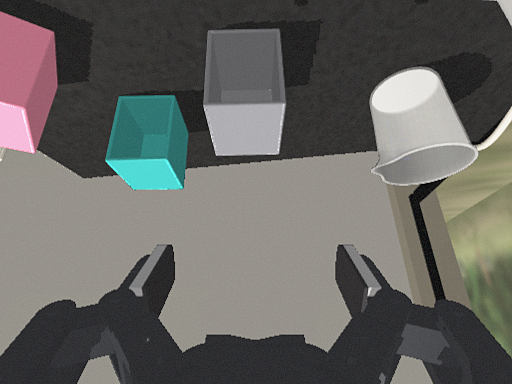

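The wrist view now shows the open mouth of the grey box, at (245,65), facing the hand. I'll move to the pre-grasp.

```bash
python3 -m jog '.007 .027 -.01 .038 -.002 .025 -1;.007 .027 -.01 .038 -.002 .026 -1;0 0 0 0 0 0 -1'
python3 - <<'E'
from plan import *
stat([572,-210,139.6],rot(81.8,-np.pi/4));stat([564.9,-259,90.1],rot(81.8,-np.pi/4));grab('wrist','w3')
E
```

```text
t: 3.62
tool_pos: [576.2, -196.1, 137.0]
tcp_rot: [0.693, 0.612, -0.285, 0.254]
wrist_force: [-0.5, -0.6, 0.2]
width: 1.0
t 3.62 pos [ 576.2 -196.1  137. ] z [-0.085 -0.701 -0.709] y [ 0.992 -0.122  0.002] w 1.0 F [-0.5 -0.6  0.2] q [-0.11  0.67  0.05  1.85  0.9   1.03 -0.84]
need turn [ 0.016 -0.002  0.013] shift mm [-12.   -2.5   8.2]
t 3.62 pos [ 576.2 -196.1  137. ] z [-0.085 -0.701 -0.709] y [ 0.992 -0.122  0.002] w 1.0 F [-0.5 -0.6  0.2] q [-0.11  0.67  0.05  1.85  0.9   1.03 -0.84]
need turn [ 0.016 -0.002  0.013] shift mm [-12.1  -3.6  78.2]
```

View pics/w3.png

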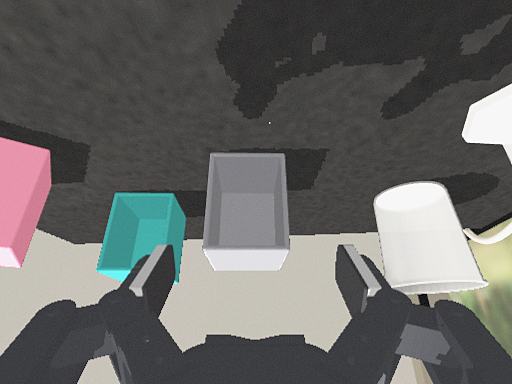

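```bash
python3 -m jog '.008 0 .006 -.006 -.002 .016 -1;.008 0 .006 -.006 -.002 .016 -1;0 0 0 0 0 .02 -1;0 0 0 0 0 .02 -1;0 0 0 0 0 0.003 -1'
python3 - <<'E'
from plan import *
stat([564.9,-259,90.1],rot(81.8,-np.pi/4))
E
```

```text
t: 4.3
tool_pos: [564.6, -265.5, 96.8]
tcp_rot: [0.701, 0.601, -0.287, 0.253]
wrist_force: [-0.1, -0.7, -1.1]
width: 1.002
t 4.3 pos [ 564.6 -265.5   96.8] z [-0.099 -0.7   -0.707] y [ 0.989 -0.149  0.009] w 1.002 F [-0.1 -0.7 -1.1] q [-0.03  0.74  0.1   1.86  0.97  0.92 -0.87]
need turn [ 0.002  0.    -0.011] shift mm [ 9.3 -0.7  0.2]
```

```bash
python3 -m jog '0 0 -.006 .009 0 .002 -1;0 0 0 0 0 0 1;0 0 0 0 0 0 1;0 0 0 0 0 0 1;0 0 0 0 0 0 1'
python3 - <<'E'
from plan import *
stat([564.9,-259,90.1],rot(81.8,-np.pi/4));grab('wrist','w4')
E
```

```text
t: 4.92
tool_pos: [566.2, -258.3, 88.4]
tcp_rot: [0.699, 0.605, -0.288, 0.252]
wrist_force: [0.0, -0.3, -1.7]
width: 0.694
t 4.92 pos [ 566.2 -258.3   88.4] z [-0.097 -0.7   -0.707] y [ 0.99  -0.142  0.004] w 0.694 F [ 0.  -0.3 -1.7] q [-0.04  0.75  0.09  1.86  0.97  0.92 -0.88]
need turn [ 0.004 -0.    -0.002] shift mm [-1.9 -1.2 -0.6]
```

View pics/w4.png

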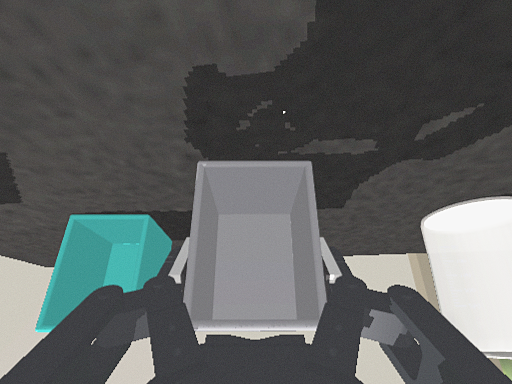

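```bash
python3 -m jog '0 0 0 -.022 0 -.022 1;0 0 0 -.022 0 -.022 1;0 .174 0 -.0093 0 .001 1;0 .174 0 -.0093 0 .001 1;0 .174 0 -.0093 0 .001 1;0 .174 0 -.0093 0 .001 1;0 .174 0 -.0093 0 .001 1;0 .174 0 -.0093 0 .001 1'
python3 - <<'E'
from plan import *
stat([544.1,-149.3,85],rot(74.8,np.pi/4));p,R=cur();rows(p,R,[525.8,-220,115],rot(74.8,np.pi/4),4);grab('wrist','w5')
E
```

```text
t: 5.98
tool_pos: [562.4, -303.3, 166.1]
tcp_rot: [0.742, 0.655, 0.112, -0.092]
wrist_force: [-0.4, -0.5, -3.5]
width: 0.699
t 5.97 pos [ 562.4 -303.3  166.1] z [ 0.046  0.284 -0.958] y [ 0.992 -0.125  0.01 ] w 0.699 F [-0.4 -0.5 -3.5] q [ 0.82  0.67 -0.43  1.59 -0.02  1.01  0.35]
need turn [-0.063  0.493  0.126] shift mm [121.  -38.3 120.5]
0 [-0.016  0.123  0.032] [ 0.015 -0.012  0.018]
1 [-0.016  0.123  0.032] [ 0.012 -0.013  0.019]
2 [-0.016  0.123  0.032] [ 0.009 -0.013  0.02 ]
3 [-0.016  0.123  0.032] [ 0.007 -0.014  0.021]
```

View pics/w5.png

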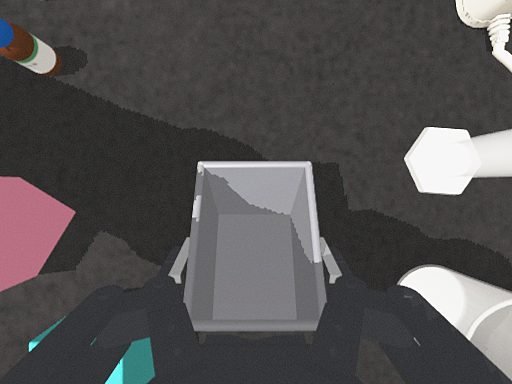

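```bash
python3 -m jog '-.016 .123 .032 .012 -.012 .012 1;-.016 .123 .032 .012 -.013 .017 1;-.016 .123 .032 .009 -.013 .02 1;-.016 .123 .032 .007 -.014 .021 1;0 0 0 0 0 0 1'
python3 - <<'E'
from plan import *
stat([525.8,-220,115],rot(74.8,np.pi/4));stat([544.1,-149.3,90],rot(74.8,np.pi/4));grab('wrist','w6');grab('side','s6')
E
```

```text
t: 6.65
tool_pos: [518.7, -234.0, 116.3]
tcp_rot: [0.74, 0.552, 0.306, -0.234]
wrist_force: [0.5, -0.2, -1.6]
width: 0.697
t 6.65 pos [ 518.7 -234.   116.3] z [ 0.194  0.684 -0.703] y [ 0.959 -0.282 -0.009] w 0.697 F [ 0.5 -0.2 -1.6] q [ 1.09  0.84 -0.62  1.74 -0.36  0.97  0.54]
need turn [ 0.008 -0.006 -0.021] shift mm [10.   2.9 11.9]
t 6.65 pos [ 518.7 -234.   116.3] z [ 0.194  0.684 -0.703] y [ 0.959 -0.282 -0.009] w 0.697 F [ 0.5 -0.2 -1.6] q [ 1.09  0.84 -0.62  1.74 -0.36  0.97  0.54]
need turn [ 0.008 -0.006 -0.021] shift mm [43.5  0.8 81.4]
```

View pics/w6.png

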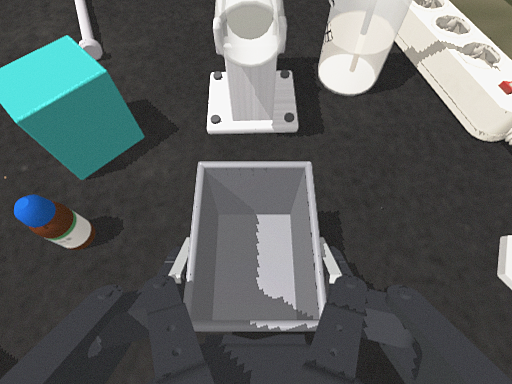

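View pics/s6.png

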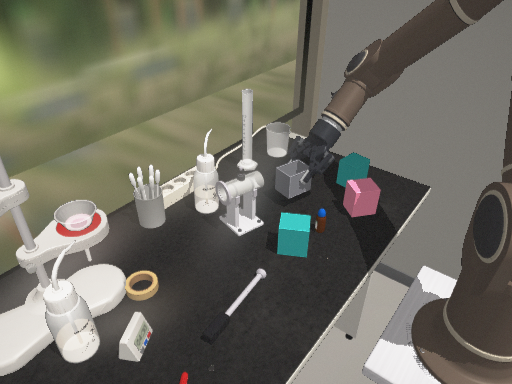

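The box is held mouth-up with the rim at (199,162)–(313,162). The holder's foot edge lies at (208,132)–(298,132), with the plain end above it at (250,35). I'll measure both from this view.

Run:
```python
from plan import *
np.set_printoptions(precision=1,suppress=True)
z=load('w6');P=pts(z)
for n,(u,v) in dict(fl=(210,128),fr=(296,128),rimL=(202,165),rimR=(311,165),rimM=(256,165),nearL=(196,325),nearR=(318,325),nearM=(250,326)).items(): print(n,P[v,u])
print('foot ray',ray(z,208,132,0),ray(z,298,132,0))
m=np.zeros(P.shape[:2],bool);m[155:345,180:330]=1
k=m&(P[...,2]>30)&(P[...,2]<130)
# tube end points
k=np.zeros_like(m);k[0:70,215:285]=1;k&=(P[...,2]>88)&(P[...,2]<140);Q=P[k];print('tube end',Q.min(0),Q.max(0),len(Q))
d=np.array([-.262,-.965]);s=Q[:,:2]@d;n=np.array([.965,-.262]);print('exit along',np.percentile(s,[90,98,100]),'expected',np.array([565.6,-70])@d,'lat',(Q[:,:2]@n).min(),(Q[:,:2]@n).max(),np.array([565.6,-70])@n)
```

```text
fl [526.8 -44.8   8.5]
fr [607.5 -67.4   6.5]
rimL [ 514.9 -146.2  101. ]
rimR [ 569.2 -161.4   99.3]
rimM [ 541.6 -154.   100.7]
nearL [ 497.5 -218.6  100.1]
nearR [ 537.9 -231.3  131.9]
nearM [ 518.  -225.    99.3]
foot ray [524.  -41.9   0. ] [610.3 -68.    0. ]
tube end [541.  -77.7  88.3] [592.1 -34.1 134.6] 4251
exit along [-78.4 -77.7 -76. ] expected -80.63720000000002 lat 535.5463369384512 585.7898814282536 564.144
```

Run:
```python
from plan import *
p,R=cur();T=p+[10,40,-20];R1=rot(74.4,np.pi/4);rows(p,R,T,R1,3);rows(T,R1,T+[13,48,0],R1,3)
```

```text
0 [ 0.002 -0.001 -0.004] [ 0.005 -0.001  0.014]
1 [ 0.002 -0.001 -0.004] [ 0.005 -0.001  0.014]
2 [ 0.002 -0.001 -0.004] [ 0.005 -0.     0.014]
0 [0. 0. 0.] [ 0.012 -0.     0.012]
1 [0. 0. 0.] [ 0.012 -0.     0.012]
2 [0. 0. 0.] [ 0.012 -0.     0.012]
```

```bash
python3 -m jog '.002 0 -.004 .005 -.001 .014 1;.002 0 -.004 .005 -.001 .014 1;.002 0 -.004 .005 0 .014 1;0 0 0 .012 0 .012 1;0 0 0 .012 0 .012 1;0 0 0 .008 0 .008 1;0 0 0 0 0 0 1'
python3 - <<'E'
from plan import *
stat([541.7,-146,96],rot(74.4,np.pi/4));grab('wrist','w7');grab('side','s7')
E
```

```text
t: 7.62
tool_pos: [547.2, -143.7, 101.4]
tcp_rot: [0.733, 0.563, 0.304, -0.229]
wrist_force: [0.1, -0.5, -2.6]
width: 0.693
t 7.62 pos [ 547.2 -143.7  101.4] z [ 0.189  0.678 -0.71 ] y [ 0.965 -0.261  0.008] w 0.693 F [ 0.1 -0.5 -2.6] q [ 0.98  0.84 -0.66  1.82 -0.4   0.81  0.51]
need turn [-0.001  0.004  0.012] shift mm [-6.4 -4.8  1.2]
```

View pics/w7.png

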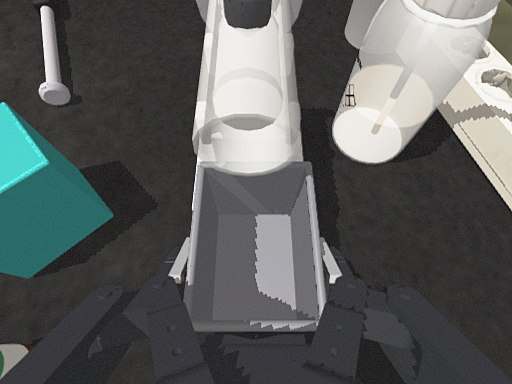

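View pics/s7.png

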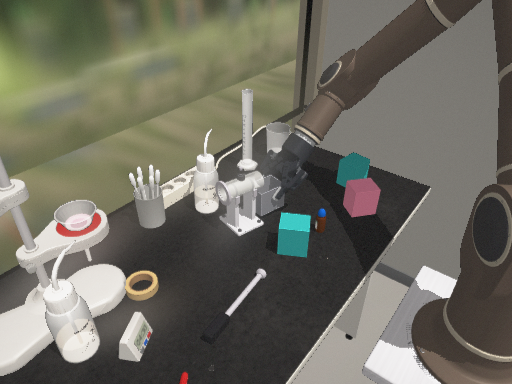

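Run:
```python
from plan import *
np.set_printoptions(precision=1,suppress=True)
z=load('w7');P=pts(z);d=np.array([-.267,-.964]);n=np.array([.964,-.267])
def sh(u,v): q=P[v,u];print((u,v),q,'along',q[:2]@d,'lat',q[:2]@n)
for u,v in [(200,168),(310,168),(256,180),(196,325),(318,325),(250,326),(193,250),(317,250),(195,255),(322,280)]: sh(u,v)
k=np.zeros(P.shape[:2],bool);k[80:175,190:305]=1;k&=(P[...,2]>92)&(P[...,2]<136);Q=P[k];l=Q[:,:2]@n;s=Q[:,:2]@d;print('tube lat',np.percentile(l,[.5,99.5]),'along',np.percentile(s,[99,99.9]),np.percentile(Q[:,2],[1,99]))
print('tcp',cur()[0][:2]@d,cur()[0][:2]@n)
```

```text
(200, 168) [540.4 -57.6  84.7] along -88.77962573831157 lat 536.272714658544
(310, 168) [595.4 -71.4  83.5] along -90.1349214492379 lat 593.0742102134204
(256, 180) [568.5 -64.3  70.4] along -89.83609506192529 lat 565.1591603565893
(196, 325) [ 525.8 -128.9   83.9] along -16.164337100298717 lat 541.2921818413537
(318, 325) [ 566.  -140.2  117.7] along -15.986710580743244 lat 583.0864208527173
(250, 326) [ 546.6 -134.9   84. ] along -15.943624663660712 lat 562.9240955687613
(193, 250) [529.9 -98.8  84.9] along -46.22575570770418 lat 537.1559462463891
(317, 250) [ 583.1 -113.2   85.3] along -46.58648517555887 lat 592.3168914362194
(195, 255) [ 530.4 -101.3   85.2] along -43.936996066107945 lat 538.3284012001676
(322, 280) [ 580.4 -125.9   85.8] along -33.64509674759028 lat 593.1342578672167
tube lat [539.5 582.2] along [-80.7 -80.3] [ 93.3 134.9]
tcp -6.042962184594589 566.2113097876761
```

```bash
python3 -m jog '0 0 0 -.007 -.003 .003 1;0 0 0 -.004 0 .004 1;0 0 0 0 0 0 1'
python3 - <<'E'
from plan import *
stat();grab('wrist','w8')
np.set_printoptions(precision=1,suppress=True)
z=load('w8');P=pts(z);d=np.array([-.267,-.964]);n=np.array([.964,-.267])
def sh(u,v): q=P[v,u];print((u,v),q,'along',q[:2]@d,'lat',q[:2]@n)
for u,v in [(200,168),(310,168),(196,325),(250,326),(193,250),(317,250),(322,280)]: sh(u,v)
E
```

```text
t: 8.1
tool_pos: [543.2, -149.6, 87.4]
tcp_rot: [0.735, 0.562, 0.305, -0.228]
wrist_force: [1.1, 1.9, 1.9]
width: 0.695
t 8.1 pos [ 543.2 -149.6   87.4] z [ 0.192  0.677 -0.711] y [ 0.964 -0.266  0.008] w 0.695 F [1.1 1.9 1.9] q [ 0.99  0.86 -0.66  1.83 -0.4   0.79  0.52]
(200, 168) [536.7 -63.2  70.1] along -82.4037095318515 lat 534.2636557630124
(310, 168) [591.5 -78.   70. ] along -82.76705468325123 lat 591.0044745183083
(196, 325) [ 521.9 -134.7   70.4] along -9.488823482488637 lat 539.0802781742711
(250, 326) [ 542.6 -140.8   72.1] along -9.138846711859896 lat 560.6394156914706
(193, 250) [ 526.  -104.6   70.8] along -39.58796855384143 lat 535.0097919990252
(317, 250) [ 579.6 -119.    70. ] along -39.979510111354664 lat 590.4818527093568
(322, 280) [ 576.7 -131.9   70.9] along -26.830364015044 lat 591.1322459385631
```

```bash
python3 -m jog '0 0 0 .0045 0 .0015 1;0 0 0 -.001 0 .001 1;0 0 0 0 0 0 1'
python3 - <<'E'
from plan import *
stat();grab('wrist','w9')
np.set_printoptions(precision=1,suppress=True)
z=load('w9');P=pts(z);d=np.array([-.267,-.964]);n=np.array([.964,-.267])
def sh(u,v): q=P[v,u];print((u,v),q,'along',q[:2]@d,'lat',q[:2]@n)
for u,v in [(200,168),(310,168),(196,325),(193,250),(317,250)]: sh(u,v)
E
```

```text
t: 8.52
tool_pos: [544.3, -145.5, 87.7]
tcp_rot: [0.735, 0.562, 0.304, -0.227]
wrist_force: [0.1, 1.1, -2.2]
width: 0.695
t 8.53 pos [ 544.3 -145.5   87.7] z [ 0.192  0.676 -0.712] y [ 0.964 -0.266  0.008] w 0.695 F [ 0.1  1.1 -2.2] q [ 0.98  0.86 -0.66  1.83 -0.4   0.78  0.52]
(200, 168) [537.9 -59.2  70.4] along -86.54342921303915 lat 534.3450167521861
(310, 168) [592.8 -73.8  70. ] along -87.13778560240577 lat 591.1405192012147
(196, 325) [ 523.1 -130.7   70.8] along -13.678488239565928 lat 539.1583485112436
(193, 250) [ 527.3 -100.8   71.8] along -43.598865731856606 lat 535.2195984274487
(317, 250) [ 580.6 -115.1   70.6] along -44.073650405589994 lat 590.4570512707941
```

```bash
python3 -m jog '0 0 0 0 0 0 -.2;0 0 0 0 0 0 -1;0 0 0 0 0 0 -1;0 0 0 0 0 -.02 -1;0 0 0 0 0 -.04 -1;0 0 0 0 0 -.06 -1;0 0 0 0 0 -.06 -1'
python3 - <<'E'
from plan import *
stat();grab('wrist','w10');grab('top','t10')
p,R=cur();rows(p,R,[450,-60,330],rot(90),8)
E
```

```text
t: 9.45
tool_pos: [508.7, -265.3, 217.3]
tcp_rot: [0.733, 0.563, 0.304, -0.232]
wrist_force: [1.0, -0.4, -0.3]
width: 1.004
t 9.45 pos [ 508.7 -265.3  217.3] z [ 0.184  0.682 -0.708] y [ 0.966 -0.258  0.003] w 1.004 F [ 1.  -0.4 -0.3] q [ 1.14  0.71 -0.64  1.66 -0.37  1.17  0.51]
0 [ 0.014 -0.097 -0.031] [ 0.026 -0.014  0.006]
1 [ 0.014 -0.097 -0.031] [ 0.027 -0.013  0.004]
2 [ 0.014 -0.097 -0.031] [ 0.028 -0.012  0.002]
3 [ 0.014 -0.097 -0.031] [ 0.029 -0.011 -0.001]
4 [ 0.014 -0.097 -0.031] [ 0.029 -0.011 -0.004]
5 [ 0.014 -0.097 -0.031] [ 0.028 -0.01  -0.006]
6 [ 0.014 -0.097 -0.031] [ 0.028 -0.009 -0.009]
7 [ 0.014 -0.097 -0.031] [ 0.027 -0.008 -0.011]
```

View pics/w10.png

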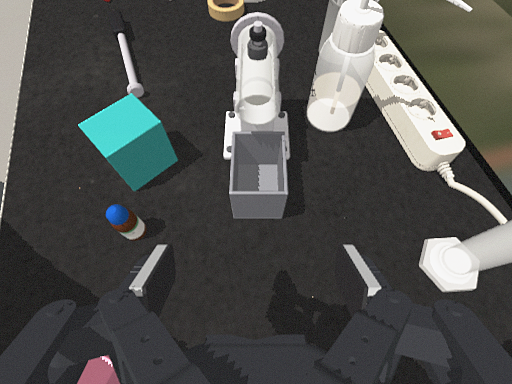

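View pics/t10.png

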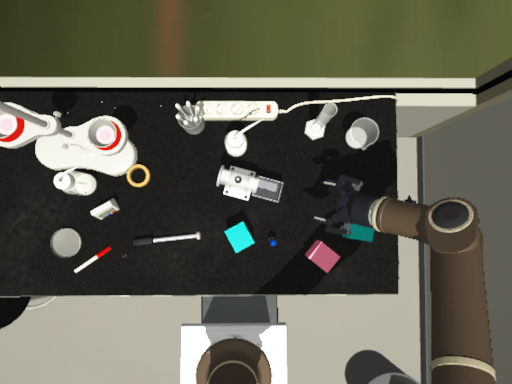

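The box stands upright at wrist (258,175), in line with the plain end and clear of the foot. Next I'll go to the rod.

Run:
```python
from plan import *
p,R=cur();rows(p,R,[415,200,300],rot(96),14)
z=load('top0');P=pts(z)
for n,b in dict(cup=(95,135,172,206),tape=(160,190,122,155),strip=(95,122,200,280)).items():
    m=np.zeros(P.shape[:2],bool);m[b[0]:b[1],b[2]:b[3]]=1;m&=P[...,2]>15;Q=P[m];print(n,np.percentile(Q,2,axis=0),np.percentile(Q,98,axis=0))
```

```text
0 [ 0.011 -0.055 -0.025] [ 0.026 -0.015  0.017]
1 [ 0.011 -0.055 -0.025] [ 0.027 -0.015  0.016]
2 [ 0.011 -0.055 -0.025] [ 0.028 -0.014  0.015]
3 [ 0.011 -0.055 -0.025] [ 0.029 -0.013  0.013]
4 [ 0.011 -0.055 -0.025] [ 0.03  -0.012  0.012]
5 [ 0.011 -0.055 -0.025] [ 0.031 -0.011  0.01 ]
6 [ 0.011 -0.055 -0.025] [ 0.032 -0.01   0.009]
7 [ 0.011 -0.055 -0.025] [ 0.033 -0.009  0.007]
8 [ 0.011 -0.055 -0.025] [ 0.033 -0.008  0.005]
9 [ 0.011 -0.055 -0.025] [ 0.034 -0.007  0.003]
10 [ 0.011 -0.055 -0.025] [ 0.034 -0.007  0.002]
11 [ 0.011 -0.055 -0.025] [ 0.034 -0.006 -0.   ]
12 [ 0.011 -0.055 -0.025] [ 0.034 -0.005 -0.002]
13 [ 0.011 -0.055 -0.025] [ 0.034 -0.004 -0.004]
cup [728.82   83.064  18.384] [815.749 153.117 149.896]
tape [571.437 254.003  15.343] [644.704 326.9    34.544]
strip [ 767.06  -126.038   19.479] [818.89   92.609  54.871]
```

```bash
python3 -m jog '.011 -.055 -.025 .026 -.015 .012 -1;.011 -.055 -.025 .027 -.015 .014 -1;.011 -.055 -.025 .028 -.014 .013 -1;.011 -.055 -.025 .029 -.013 .013 -1;.011 -.055 -.025 .03 -.012 .012 -1;.011 -.055 -.025 .031 -.011 .01 -1;.011 -.055 -.025 .032 -.01 .009 -1;.011 -.055 -.025 .033 -.009 .007 -1'
python3 -m jog '.011 -.055 -.025 .033 -.008 .005 -1;.011 -.055 -.025 .034 -.007 .003 -1;.011 -.055 -.025 .034 -.007 .002 -1;.011 -.055 -.025 .034 -.006 0 -1;.011 -.055 -.025 .034 -.005 0 -1;.011 -.055 -.025 .034 -.004 0 -1'
python3 - <<'E'
from plan import *
stat([415,200,300],rot(96))
E
```

```text
t: 10.55
tool_pos: [450.8, -1.4, 267.7]
tcp_rot: [0.714, 0.682, 0.129, -0.095]
wrist_force: [-0.7, -0.1, -0.9]
width: 1.001
t: 11.3
tool_pos: [404.4, 208.7, 292.3]
tcp_rot: [0.665, 0.746, -0.009, 0.01]
wrist_force: [0.2, 0.2, -0.4]
width: 0.998
t 11.3 pos [404.4 208.7 292.3] z [ 0.004 -0.027 -1.   ] y [0.993 0.115 0.001] w 0.998 F [ 0.2  0.2 -0.4] q [ 0.15  0.23 -0.85  1.96  0.23  1.05 -0.69]
need turn [0.001 0.027 0.01 ] shift mm [-10.    9.5  -7.4]
```

```bash
python3 -m jog '0 .027 .01 .01 .002 .03 -1;0 0 0 .01 0 .03 -1;0 0 0 0 0 0 -1'
python3 - <<'E'
from plan import *
stat();grab('wrist','w11')
E
```

```text
t: 11.68
tool_pos: [401.2, 234.1, 230.8]
tcp_rot: [0.665, 0.747, 0.001, -0.001]
wrist_force: [-0.1, -0.4, 0.5]
width: 1.003
t 11.68 pos [401.2 234.1 230.8] z [ 0.001  0.003 -1.   ] y [0.993 0.116 0.001] w 1.003 F [-0.1 -0.4  0.5] q [ 0.06  0.33 -0.82  2.02  0.31  0.91 -0.81]
```

View pics/w11.png

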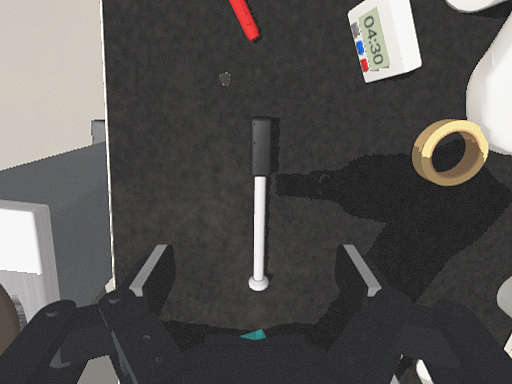

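The handle spans (261,117) to (261,176) and the head is at (258,284). I'll measure it.

Run:
```python
from plan import *
np.set_printoptions(precision=1,suppress=True)
z=load('w11');P=pts(z)
m=np.zeros(P.shape[:2],bool);m[105:300,240:285]=1;m&=(P[...,2]>7)&(P[...,2]<40)
v,u=np.nonzero(m);print(u.min(),u.max(),v.min(),v.max())
for a,b in [(117,174),(180,275)]:
    C=[]
    for r in range(a,b,4):
        uu=np.nonzero(m[r])[0];C.append([uu.min(),uu.max(),r])
    C=np.array(C);mid=(C[:,0]+C[:,1])/2
    k=np.polyfit(C[:,2],mid,1);print('line',k,'width px',np.median(C[:,1]-C[:,0]+1))
    print(ray(z,np.polyval(k,a),a,12),ray(z,np.polyval(k,b),b,12))
g=z['p'].astype(int).max(-1)
v0=v.min();print('back end z0..24',ray(z,261,v0,0),ray(z,261,v0,24),'depth',P[v0+2,261], 'tip',ray(z,258,290,5),P[286,258])
print('handle front (shaft start)',[ (r,g[r,260]) for r in range(170,184)],ray(z,260,176,18))
```

```text
248 272 116 289
line [ -0.  262.7] width px 22.0
[398.6 296.7  12. ] [404.9 238.2  12. ]
line [ -0.  261.4] width px 11.0
[405.  231.5  12. ] [418.1 113.1  12. ]
back end z0..24 [399. 297.   0.] [398.3 298.4  24. ] depth [398.6 296.5  23.3] tip [421.2  86.3   5. ] [418.5 106.5  24.1]
handle front (shaft start) [(170, np.int64(73)), (171, np.int64(71)), (172, np.int64(73)), (173, np.int64(72)), (174, np.int64(62)), (175, np.int64(36)), (176, np.int64(122)), (177, np.int64(241)), (178, np.int64(250)), (179, np.int64(243)), (180, np.int64(242)), (181, np.int64(241)), (182, np.int64(240)), (183, np.int64(241))] [404.9 237.6  18. ]
```

```bash
python3 -m jog '0 0 .01 .012 .002 .04 -1;0 0 0 .012 .002 .04 -1;0 0 0 .009 0 .03 -1;0 0 0 0 0 0 -1'
python3 - <<'E'
from plan import *
stat([401.7,268,77],rot(96.1))
E
```

```text
t: 12.22
tool_pos: [407.0, 267.4, 124.7]
tcp_rot: [0.671, 0.742, 0.005, 0.002]
wrist_force: [-0.4, -0.1, 0.8]
width: 0.999
t 12.22 pos [407.  267.4 124.7] z [ 0.01   0.005 -1.   ] y [0.995 0.1   0.011] w 0.999 F [-0.4 -0.1  0.8] q [-0.13  0.52 -0.7   2.06  0.51  0.72 -1.05]
need turn [ 0.011 -0.004 -0.006] shift mm [ 0.9 -5.7 47.6]
```

```bash
python3 -m jog '.006 -.004 -.003 .001 -.005 .02 -1;.006 0 -.003 0 -.002 .02 -1;0 0 0 0 0 0 -1'
python3 - <<'E'
from plan import *
stat([401.7,268,77],rot(96.1))
E
```

```text
t: 12.6
tool_pos: [402.1, 267.0, 85.5]
tcp_rot: [0.669, 0.743, 0.001, 0.001]
wrist_force: [-0.7, 0.9, -0.0]
width: 1.0
t 12.6 pos [402.1 267.   85.5] z [ 0.003  0.001 -1.   ] y [0.995 0.104 0.003] w 1.0 F [-0.7  0.9 -0. ] q [-0.18  0.58 -0.64  2.09  0.58  0.65 -1.12]
need turn [ 0.003 -0.    -0.002] shift mm [ 1.  -0.3  8.5]
```

```bash
python3 -m jog '.003 0 -.002 .001 0 .0085 -1;0 0 0 0 0 0 -1;0 0 0 0 0 0 1;0 0 0 0 0 0 1;0 0 0 0 0 0 1;0 0 0 0 0 0 1;0 0 0 0 0 0 1'
python3 - <<'E'
from plan import *
stat([401.7,268,77],rot(96.1))
E
```

```text
t: 13.48
tool_pos: [402.9, 268.4, 78.0]
tcp_rot: [0.669, 0.744, 0.001, 0.0]
wrist_force: [-0.1, -0.2, -1.6]
width: 0.239
t 13.47 pos [402.9 268.4  78. ] z [ 0.002  0.001 -1.   ] y [0.994 0.106 0.002] w 0.239 F [-0.1 -0.2 -1.6] q [-0.19  0.6  -0.63  2.09  0.59  0.64 -1.13]
need turn [ 0.002 -0.001 -0.   ] shift mm [-0.3 -1.3  1. ]
```

Run:
```python
from plan import *
p,R=cur();T=[403,268,180];rows(p,R,T,rot(96.1),2);rows(np.array(T),rot(96.1),[646.3,229,180],rot(74.6),6)
```

```text
0 [ 0.001 -0.    -0.   ] [-0.     0.    -0.051]
1 [ 0.001 -0.    -0.   ] [-0.     0.    -0.051]
0 [0.    0.    0.063] [-0.011  0.04   0.   ]
1 [0.    0.    0.063] [-0.008  0.04   0.   ]
2 [0.    0.    0.063] [-0.006  0.041  0.   ]
3 [0.    0.    0.063] [-0.003  0.041  0.   ]
4 [0.    0.    0.063] [-0.001  0.041  0.   ]
5 [0.    0.    0.063] [0.002 0.041 0.   ]
```

```bash
python3 -m jog '0 0 0 0 0 -.05 1;0 0 0 0 0 -.051 1;0 0 .063 -.009 .04 0 1;0 0 .063 -.008 .04 0 1;0 0 .063 -.006 .041 0 1;0 0 .063 -.003 .041 0 1;0 0 .063 -.001 .041 0 1;0 0 .063 .002 .041 0 1'
python3 -m jog '0 0 0 0 0 0 1'
python3 - <<'E'
from plan import *
stat([646.3,229,180],rot(74.6))
E
```

```text
t: 14.48
tool_pos: [649.5, 229.1, 180.6]
tcp_rot: [0.798, 0.602, -0.001, -0.0]
wrist_force: [0.9, 0.3, -1.6]
width: 0.242
t: 14.6
tool_pos: [652.0, 226.9, 179.4]
tcp_rot: [0.8, 0.6, -0.001, 0.0]
wrist_force: [-0.7, -0.2, -1.8]
width: 0.241
t 14.6 pos [652.  226.9 179.4] z [-0.002 -0.002 -1.   ] y [ 0.96  -0.279 -0.001] w 0.241 F [-0.7 -0.2 -1.8] q [-0.04  0.71 -0.58  1.51  0.42  1.05 -1.  ]
need turn [-0.001  0.002 -0.014] shift mm [ 0.4 -6.  -0.6]
```

```bash
python3 -m jog '0 .002 -.014 0 -.006 0.003 1;0 0 0 0 0 0 1'
python3 - <<'E'
from plan import *
stat([646.3,229,177],rot(74.6));
s,_,_=grab('side','s12');t,_,_=grab('top','t12')
a=cv2.resize(s[130:290,130:330],None,fx=4,fy=3.7,interpolation=cv2.INTER_CUBIC) if 0 else cv2.resize(s[140:280,150:330],None,fx=4,fy=4,interpolation=cv2.INTER_CUBIC)
b=cv2.resize(t[110:210,130:330],None,fx=4,fy=4,interpolation=cv2.INTER_CUBIC)
cv2.imwrite('pics/s12c.png',a);cv2.imwrite('pics/t12c.png',b)
E
```

```text
t: 14.85
tool_pos: [643.8, 229.4, 175.0]
tcp_rot: [0.794, 0.607, -0.002, -0.001]
wrist_force: [0.7, 0.3, -1.2]
width: 0.244
t 14.85 pos [643.8 229.4 175. ] z [-0.004  0.    -1.   ] y [ 0.965 -0.262 -0.004] w 0.244 F [ 0.7  0.3 -1.2] q [-0.04  0.71 -0.59  1.53  0.43  1.04 -1.  ]
need turn [-0.004  0.001  0.003] shift mm [ 0.3  2.5 -2. ]
```

View pics/s12c.png

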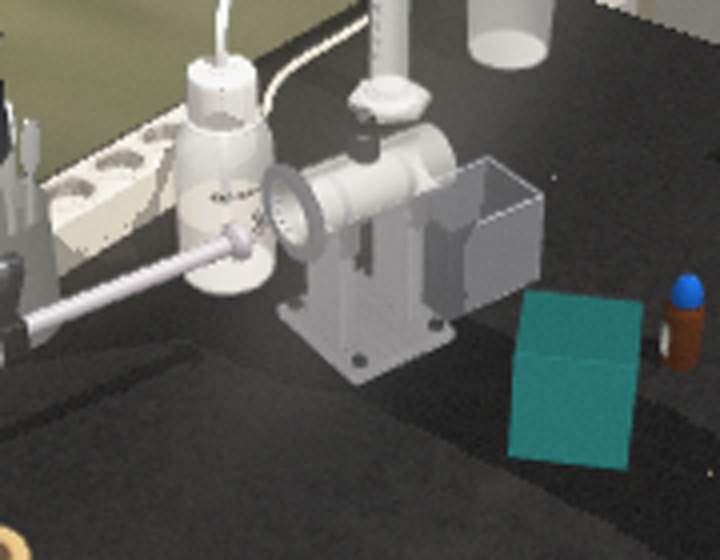

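View pics/t12c.png

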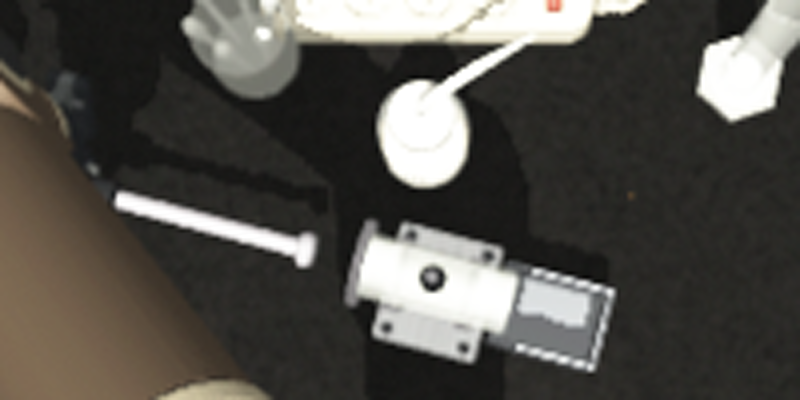

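```bash
cat > al.py <<'E'
from plan import *
import sys
np.set_printoptions(precision=2,suppress=True)
T=sys.argv[1]
def mid(f,rng,axis_cols,thr,lo,hi):
    pass
zt=load('t'+T);g=zt['p'].astype(float).min(-1)
# shaft in top: per column, bright rows
def midline(g,c0,c1,r0,r1,thr):
    o=[]
    for c in range(c0,c1):
        col=np.clip(g[r0:r1,c]-thr,0,None)
        if (col>0).sum()>=2: o.append((c,r0+(col*np.arange(r1-r0)).sum()/col.sum(),(col>0).sum()))
    o=np.array(o);k=np.polyfit(o[:,0],o[:,1],1)
    for _ in range(3):
        e=o[:,1]-np.polyval(k,o[:,0]);o=o[abs(e)<1.2] if (abs(e)<1.2).sum()>5 else o;k=np.polyfit(o[:,0],o[:,1],1)
    return k,o
ks,os_=midline(g,162,200,155,178,110)
print('top shaft',ks,len(os_),os_[:,2].mean())
a=ray(zt,165,np.polyval(ks,165),110);b=ray(zt,198,np.polyval(ks,198),110);dr=(b-a)[:2];dr/=np.linalg.norm(dr);print('rod dir',dr,np.degrees(np.arctan2(-dr[0],-dr[1])))
# tube: edges per column in depth mask between z 100..140
P=pts(zt);m=(P[...,2]>98)&(P[...,2]<142)
w=[]
for c in range(224,256):
    rr=np.nonzero(m[160:200,c])[0]
    if len(rr)>8: w.append((c,160+(rr.min()+rr.max())/2,len(rr)))
w=np.array(w);k=np.polyfit(w[:,0],w[:,1],1)
for _ in range(3):
    e=abs(w[:,1]-np.polyval(k,w[:,0]));w=w[e<1];k=np.polyfit(w[:,0],w[:,1],1)
A=ray(zt,226,np.polyval(k,226),112);B=ray(zt,252,np.polyval(k,252),112);d=(B-A)[:2];d/=np.linalg.norm(d);print('tube dir',d,np.degrees(np.arctan2(-d[0],-d[1])),len(w),'px rows')
n=np.array([-d[1],d[0]]);print('lat offset rod rel tube at tip:',(b[:2]-A[:2])@n,' at back',(a[:2]-A[:2])@n, 'n',n,'tube lat abs',A[:2]@n)
# side
zs=load('s'+T);g=zs['p'].astype(float)
E
python3 al.py 12
```

```text
top shaft [  0.27 116.75] 38 5.105263157894737
rod dir [-0.26 -0.97] 15.1127846661151
tube dir [-0.25 -0.97] 14.572340220095398 31 px rows
lat offset rod rel tube at tip: -1.2003032174435342  at back -0.3097312377240917 n [ 0.97 -0.25] tube lat abs 565.713360572417
```

Run:
```python
from plan import *
np.set_printoptions(precision=2,suppress=True)
z=load('s12');p,R=cur();d=np.array([-.264,-.9645,0])
print('flange proj',proj(z,[593.1,36,112]),'exp tip',p+R.apply([-170,0,66]),'proj',proj(z,p+R.apply([-170,0,66])),'back',proj(z,p+R.apply([-60,0,66])))
g=z['p'].astype(float).min(-1)
o=[]
for c in range(160,204):
    r0=int(np.interp(c,[155,208],[221,199]))
    col=np.clip(g[r0-8:r0+9,c]-130,0,None)
    o.append((c,r0-8+(col*np.arange(17)).sum()/max(col.sum(),1),(col>0).sum()))
o=np.array(o);print(o[::6]);k=np.polyfit(o[:,0],o[:,1],1);print(k)
# depth of flange: fit plane points z
P=pts(z);m=np.zeros(P.shape[:2],bool);m[178:208,214:234]=1
s=P[...,:2]@np.array([-.264,-.9645]);m&=(P[...,2]>75)&(P[...,2]<150)&(abs(s-(-157-34))<60)
Q=P[m];print('flange z range',np.percentile(Q[:,2],[1,99]),'lat',np.percentile(Q[:,:2]@[.9645,-.264],[1,99]),'s',np.percentile(Q[:,:2]@d[:2],[1,5,50]),'exp s',np.array([593.1,36])@d[:2])
# rod shaft points
m=np.zeros(P.shape[:2],bool)
for c,r,_ in o: m[int(round(r)),int(c)]=1
Q=P[m];print('shaft surf',Q[::8]);Rv=z['R'][2];print('view dir',Rv)
```

```text
flange proj (np.float64(221.60427558514394), np.float64(193.81012691796042)) exp tip [599.6   65.33 109.71] proj (np.float64(211.13115279927354), np.float64(199.25236250724402)) back (np.float64(168.12641110188582), np.float64(216.5861809743722))
[[160.   218.76   5.  ]
 [166.   216.56   5.  ]
 [172.   214.26   6.  ]
 [178.   211.68   5.  ]
 [184.   209.42   5.  ]
 [190.   206.72   5.  ]
 [196.   202.06  15.  ]
 [202.   201.02  17.  ]]
[ -0.43 288.01]
flange z range [ 79.21 143.12] lat [533.01 640.93] s [-192.01 -191.62 -186.46] exp s -191.30040000000002
shaft surf [[606.49  91.22 116.25]
 [606.61 100.82 116.04]
 [612.71 126.42 114.06]
 [616.91 143.71 113.96]
 [625.85 170.62 114.85]
 [631.19 186.   113.44]]
view dir [ 0.48 -0.67 -0.56]
```

```bash
python3 -m jog '.004 0 0 -.012 .001 .0025 1;0 0 0 -.015 0 0 1;0 0 0 -.015 0 0 1;0 0 0 0 0 0 1'
python3 - <<'E'
from plan import *
stat([636,195.5,173],rot(74.8));
s,_,_=grab('side','s13');t,_,_=grab('top','t13')
a=cv2.resize(s[160:230,180:290],None,fx=7,fy=7,interpolation=cv2.INTER_CUBIC)
cv2.imwrite('pics/s13c.png',a)
b=cv2.resize(t[140:210,150:290],None,fx=5.5,fy=5.5,interpolation=cv2.INTER_CUBIC)
cv2.imwrite('pics/t13c.png',b)
E
```

```text
t: 15.45
tool_pos: [633.3, 184.3, 173.5]
tcp_rot: [0.795, 0.607, -0.003, -0.002]
wrist_force: [0.1, -0.4, -1.3]
width: 0.244
t 15.45 pos [633.3 184.3 173.5] z [-0.007  0.    -1.   ] y [ 0.965 -0.264 -0.006] w 0.244 F [ 0.1 -0.4 -1.3] q [ 0.04  0.67 -0.59  1.6   0.42  1.01 -0.95]
need turn [-0.006  0.002 -0.001] shift mm [11.5 -0.4  0.5]
```

View pics/s13c.png

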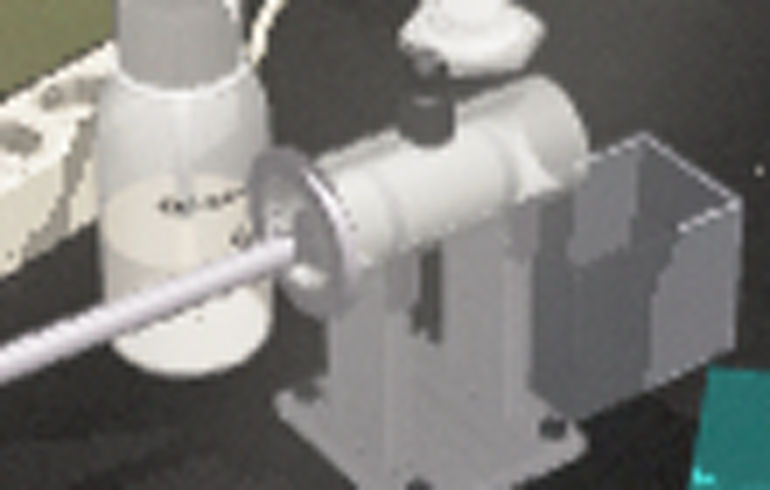

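View pics/t13c.png

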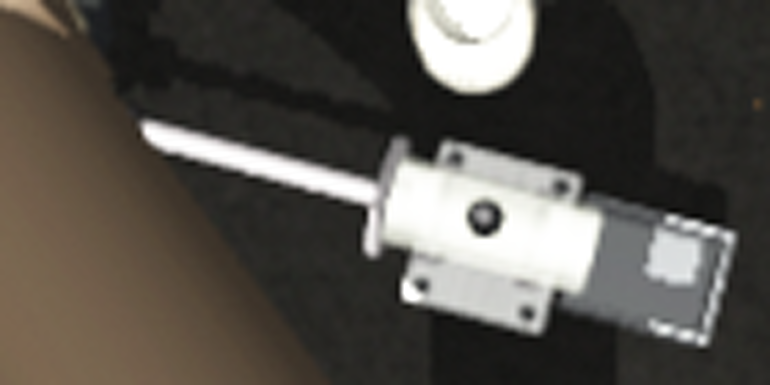

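The rod is in the flange opening. In the side crop the shaft enters at (290,245), slightly below the flange centre at (303,232), as intended. Now I'll push gently.

```bash
python3 -m jog '.003 0 0 -.006 0 0 1;0 0 0 -.006 0 0 1;0 0 0 -.006 0 0 1;0 0 0 -.006 0 0 1'
python3 -c "
from plan import *
stat([620.6,137,173.5],rot(74.8))"
```

```text
t: 16.05
tool_pos: [627.3, 168.0, 175.0]
tcp_rot: [0.793, 0.609, 0.001, -0.006]
wrist_force: [1.5, 6.6, -1.3]
width: 0.241
t 16.05 pos [627.3 168.  175. ] z [-0.006  0.011 -1.   ] y [ 0.966 -0.257 -0.008] w 0.241 F [ 1.5  6.6 -1.3] q [ 0.07  0.66 -0.6   1.62  0.41  0.99 -0.92]
need turn [-0.008 -0.009  0.005] shift mm [-31.7   1.5   1.2]
```

```bash
python3 -m jog '-.004 -.009 .004 -.006 .001 .001 1;-.004 0 0 -.007 .0005 0 1;0 0 0 -.007 0 0 1;0 0 0 -.007 0 0 1'
python3 -c "
from plan import *
stat([617.5,126,173.5],rot(74.8))"
```

```text
t: 16.55
tool_pos: [622.2, 150.5, 176.2]
tcp_rot: [0.792, 0.61, 0.007, -0.004]
wrist_force: [1.8, 5.3, -1.7]
width: 0.242
t 16.55 pos [622.2 150.5 176.2] z [ 0.007  0.015 -1.   ] y [ 0.967 -0.255  0.003] w 0.242 F [ 1.8  5.3 -1.7] q [ 0.11  0.64 -0.61  1.66  0.41  0.97 -0.9 ]
need turn [ 0.003 -0.016  0.008] shift mm [-24.9   1.7   2.3]
```

```bash
python3 -m jog '.002 -.008 .004 -.007 .001 .0015 1;.001 -.008 .004 -.007 .0005 .0015 1;0 -.003 0 -.007 0 .0005 1;0 -.003 0 -.007 0 .0005 1'
python3 -c "
from plan import *
stat([611.5,104,173.5],rot(74.8))"
```

```text
t: 17.05
tool_pos: [616.2, 123.7, 172.7]
tcp_rot: [0.794, 0.608, -0.001, 0.001]
wrist_force: [1.3, 0.4, 0.1]
width: 0.239
t 17.05 pos [616.2 123.7 172.7] z [-0.    -0.004 -1.   ] y [ 0.965 -0.261  0.001] w 0.239 F [1.3 0.4 0.1] q [ 0.14  0.63 -0.6   1.68  0.42  0.96 -0.88]
need turn [0.001 0.004 0.001] shift mm [-20.2   0.6  -0.7]
```

Run:
```python
from plan import *
s,_,_=grab('side','s14');t,_,_=grab('top','t14')
a=cv2.resize(s[160:230,180:290],None,fx=7,fy=7,interpolation=cv2.INTER_CUBIC)
cv2.imwrite('pics/s14c.png',a)
b=cv2.resize(t[140:210,150:290],None,fx=5.5,fy=5.5,interpolation=cv2.INTER_CUBIC)
cv2.imwrite('pics/t14c.png',b)
```

```text
(no output)
```

View pics/s14c.png

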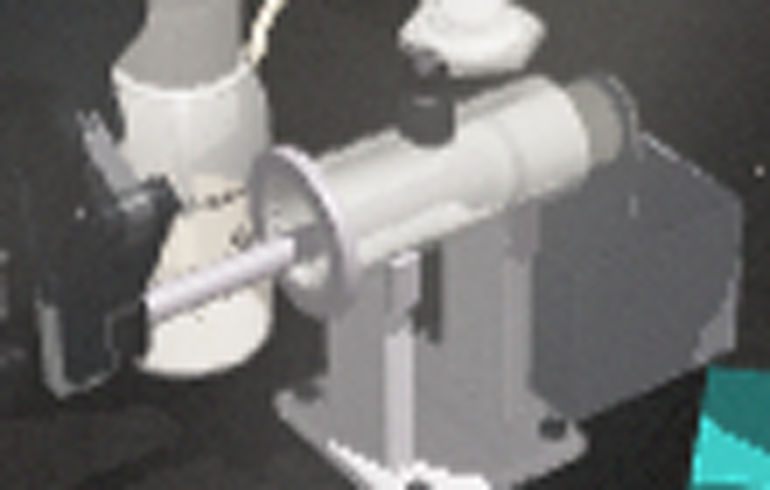

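View pics/t14c.png

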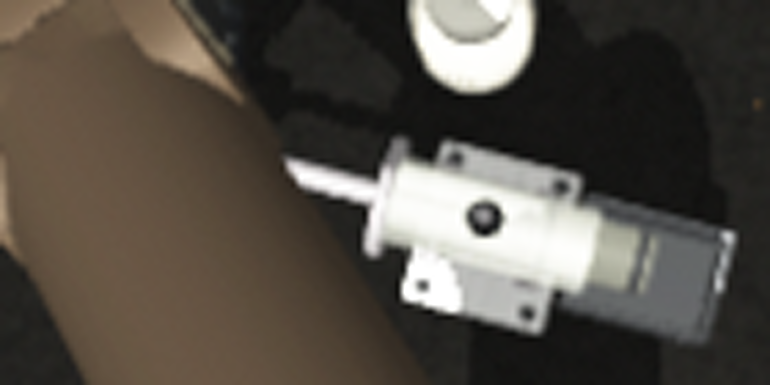

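The cartridge sticks out of the plain end at about (610,110) in the side crop. I'll keep pushing slowly.

```bash
python3 -m jog '0 .002 0 -.004 0 0 1;0 .002 0 -.004 0 0 1;0 0 0 -.004 0 0 1;0 0 0 0 0 0 1'
python3 - <<'E'
from plan import *
stat([611.5,104,173.5],rot(74.8))
t,d,_=grab('top','t15')
b=cv2.resize(t[140:210,150:290],None,fx=5.5,fy=5.5,interpolation=cv2.INTER_CUBIC)
cv2.imwrite('pics/t15c.png',b)
E
```

```text
t: 17.65
tool_pos: [612.7, 110.0, 172.4]
tcp_rot: [0.795, 0.607, -0.0, 0.0]
wrist_force: [-0.1, 0.0, -2.0]
width: 0.242
t 17.65 pos [612.7 110.  172.4] z [ 0.    -0.001 -1.   ] y [ 0.965 -0.263  0.   ] w 0.242 F [-0.1  0.  -2. ] q [ 0.16  0.62 -0.6   1.7   0.41  0.95 -0.86]
need turn [ 0.     0.001 -0.   ] shift mm [-6.1  0.4 -1.1]
```

View pics/t15c.png

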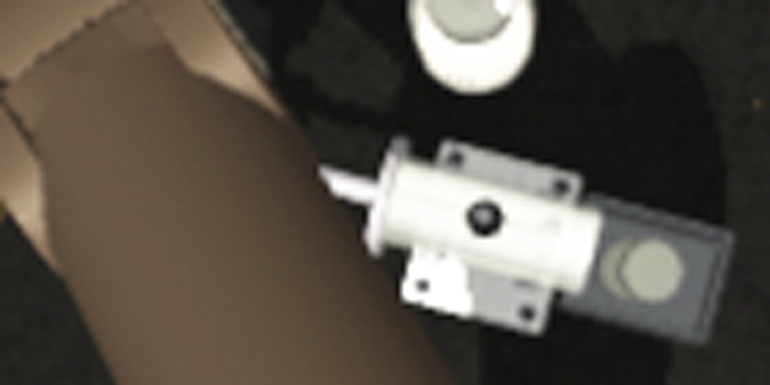

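The cartridge has dropped and stands on end inside the box at (650,270). Now I'll draw the rod out.

```bash
python3 -m jog '0 0 0 .012 0 0 1;0 0 0 .02 0 0 1;0 0 0 .02 0 0 1;0 0 0 .02 0 0 1'
python3 -c "
from plan import *
stat([646.3,232,173],rot(74.8))"
```

```text
t: 18.2
tool_pos: [632.9, 184.6, 172.5]
tcp_rot: [0.795, 0.607, 0.0, 0.0]
wrist_force: [-0.1, -0.2, -1.3]
width: 0.241
t 18.2 pos [632.9 184.6 172.5] z [ 0.001  0.    -1.   ] y [ 0.965 -0.263  0.001] w 0.241 F [-0.1 -0.2 -1.3] q [ 0.04  0.67 -0.59  1.6   0.42  1.   -0.95]
need turn [ 0.001 -0.    -0.001] shift mm [49.3  0.5 -0.4]
```

```bash
python3 -m jog '0 0 0 .025 0 0 1;0 0 0 .025 0 0 1;0 0 0 .004 0 0 1'
python3 - <<'E'
from plan import *
stat();p,R=cur();rows(p,R,[403,268,180],rot(96.1),7)
s,_,_=grab('side','s16');cv2.imwrite('pics/s16c.png',cv2.resize(s[140:280,150:330],None,fx=4,fy=4,interpolation=cv2.INTER_CUBIC))
E
```

```text
t: 18.58
tool_pos: [647.0, 245.1, 172.3]
tcp_rot: [0.793, 0.609, 0.001, -0.001]
wrist_force: [-0.2, -0.1, -2.3]
width: 0.246
t 18.57 pos [647.  245.1 172.3] z [ 0.     0.003 -1.   ] y [ 0.966 -0.258 -0.001] w 0.246 F [-0.2 -0.1 -2.3] q [-0.06  0.72 -0.58  1.51  0.43  1.04 -1.01]
0 [-0.    -0.    -0.052] [-0.006 -0.035 -0.001]
1 [-0.    -0.    -0.052] [-0.004 -0.035 -0.001]
2 [-0.    -0.    -0.052] [-0.002 -0.035 -0.001]
3 [-0.    -0.    -0.052] [-0.    -0.035 -0.001]
4 [-0.    -0.    -0.052] [ 0.002 -0.035 -0.001]
5 [-0.    -0.    -0.052] [ 0.003 -0.035 -0.001]
6 [-0.    -0.    -0.052] [ 0.005 -0.035 -0.001]
```

View pics/s16c.png

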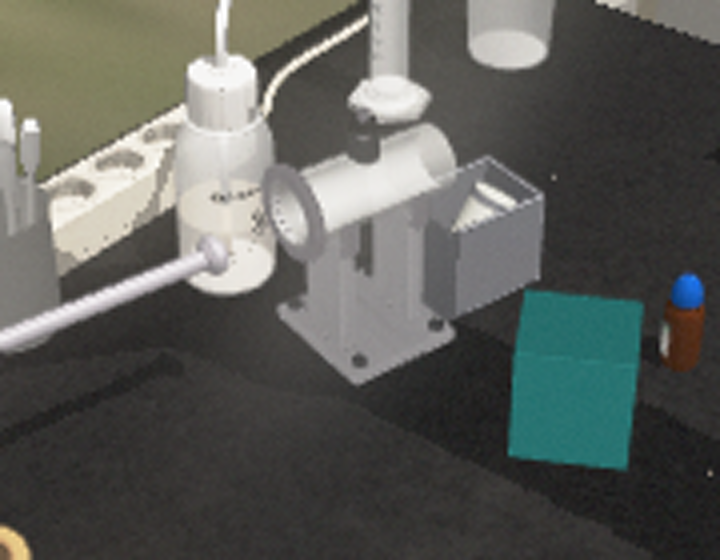

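The rod is clear of the flange, and the cartridge is in the box. I'll take the rod back to where it lay.

```bash
python3 -m jog '0 0 -.052 0 -.035 -.001 1;0 0 -.052 -.004 -.035 -.001 1;0 0 -.052 -.002 -.035 -.001 1;0 0 -.052 0 -.035 -.001 1;0 0 -.052 .002 -.035 -.001 1;0 0 -.052 .003 -.035 -.001 1;0 0 -.052 .003 -.033 -.001 1;0 0 0 0 0 0 1'
python3 -c "
from plan import *
stat([403,268,78.5],rot(96.1))"
```

```text
t: 19.62
tool_pos: [399.6, 266.3, 178.4]
tcp_rot: [0.668, 0.744, -0.001, 0.002]
wrist_force: [0.6, -0.5, -1.6]
width: 0.241
t 19.62 pos [399.6 266.3 178.4] z [ 0.002 -0.005 -1.   ] y [0.994 0.108 0.002] w 0.241 F [ 0.6 -0.5 -1.6] q [-0.07  0.44 -0.77  2.03  0.42  0.83 -0.98]
need turn [0.002 0.005 0.001] shift mm [ 1.8  3.4 99.9]
```

```bash
python3 -m jog '.002 .004 0 0 0 .03 1;0 0 0 0 0 .03 1;0 0 0 0 0 .02 1;0 0 0 0 0 0 1'
python3 -c "
from plan import *
stat([403,268,78.5],rot(96.1))"
```

```text
t: 20.12
tool_pos: [404.9, 264.0, 97.5]
tcp_rot: [0.671, 0.741, 0.001, 0.003]
wrist_force: [0.3, 0.8, -1.5]
width: 0.239
t 20.12 pos [404.9 264.   97.5] z [ 0.006 -0.002 -1.   ] y [0.995 0.1   0.006] w 0.239 F [ 0.3  0.8 -1.5] q [-0.16  0.56 -0.66  2.08  0.57  0.67 -1.1 ]
need turn [ 0.006  0.002 -0.007] shift mm [ 4.2 -1.6 19. ]
```

```bash
python3 -m jog '.006 .002 0 0 0 .01 1;0 0 0 0 0 .006 1;0 0 0 0 0 .002 1;0 0 0 0 0 0 1'
python3 -c "
from plan import *
stat([403,268,78],rot(96.1))"
```

```text
t: 20.62
tool_pos: [407.1, 264.1, 80.2]
tcp_rot: [0.672, 0.741, 0.001, 0.001]
wrist_force: [-0.8, -0.0, -1.7]
width: 0.244
t 20.62 pos [407.1 264.1  80.2] z [ 0.002  0.001 -1.   ] y [0.995 0.097 0.002] w 0.244 F [-0.8 -0.  -1.7] q [-0.17  0.59 -0.64  2.09  0.59  0.64 -1.12]
need turn [ 0.002 -0.001 -0.009] shift mm [ 4.3 -3.7  2.2]
```

```bash
python3 -m jog '.002 0 0 0 0 .002 1;0 0 0 0 0 .0005 1;0 0 0 0 0 0 .5;0 0 0 0 0 0 0;0 0 0 0 0 0 -1;0 0 0 0 0 0 -1;0 0 0 0 0 0 -1'
python3 -m jog '0 0 0 0 0 -.03 -1;0 0 0 0 0 -.05 -1;0 0 0 -.03 0 -.05 -1;0 0 0 -.04 0 -.03 -1;0 0 0 0 0 0 -1;0 0 0 0 0 0 -1'
python3 - <<'E'
from plan import *
stat()
for n in ('side','top','wrist'): grab(n,n[0]+'17')
E
```

```text
t: 21.5
tool_pos: [407.6, 264.7, 78.6]
tcp_rot: [0.672, 0.741, 0.001, 0.0]
wrist_force: [0.4, -0.6, -0.0]
width: 1.0
t: 22.25
tool_pos: [414.3, 193.4, 242.6]
tcp_rot: [0.671, 0.741, 0.001, 0.0]
wrist_force: [0.3, 0.6, -0.9]
width: 0.998
t 22.25 pos [414.3 193.4 242.6] z [ 0.001  0.001 -1.   ] y [0.995 0.098 0.001] w 0.998 F [ 0.3  0.6 -0.9] q [ 0.18  0.31 -0.85  2.02  0.29  0.94 -0.72]
```

View pics/s17.png

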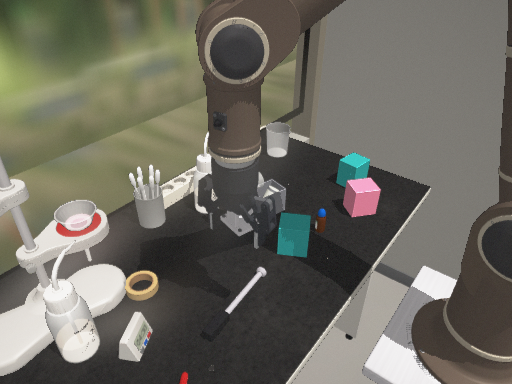

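View pics/t17.png

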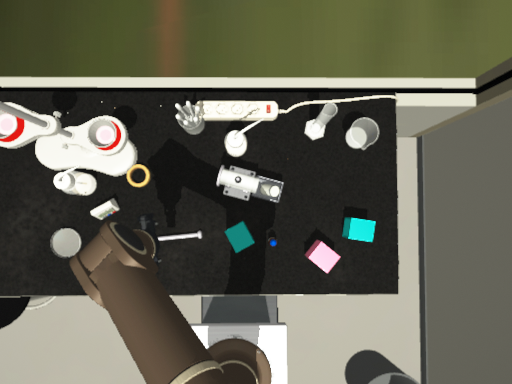

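View pics/w17.png

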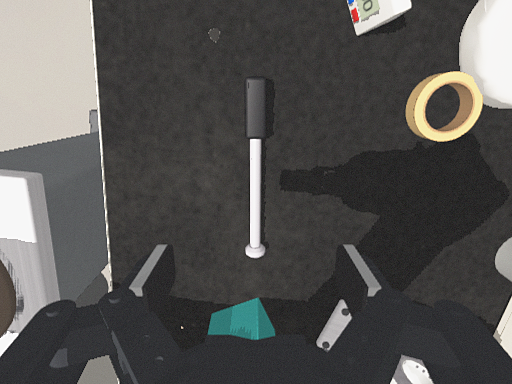

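Run:
```python
from plan import *
np.set_printoptions(precision=1,suppress=True)
z=load('w17');P=pts(z);print('handle top',P[85,256],P[130,256],'shaft',P[200,255],'head',P[250,255])
z=load('t17');P=pts(z);m=np.zeros(P.shape[:2],bool);m[172:206,252:288]=1;d=np.array([-.267,-.964]);n=np.array([.964,-.267])
k=m&(P[...,2]>66)&(P[...,2]<80);Q=P[k];a=Q[:,:2]-[564,-70];a=a[a@d>2];print('rim z',np.percentile(Q[:,2],[5,50,95]),'x range',(a@d).max(),'lat',(a@n).min(),(a@n).max())
k=m&(z['p'].min(-1)>110)&(P[...,2]<90)&(P[...,2]>30);Q=P[k];print('cartridge top',Q.mean(0),'exit frame',(Q.mean(0)[:2]-[564,-70])@d,(Q.mean(0)[:2]-[564,-70])@n)
z0=load('top0');P0=pts(z0)
for nme,b in dict(cyl=(100,142,300,342),bottle=(125,165,215,255),beaker=(112,155,340,385),drop=(230,255,262,282)).items():
    A=P0[b[0]:b[1],b[2]:b[3]].reshape(-1,3);B=P[b[0]:b[1],b[2]:b[3]].reshape(-1,3);print(nme,np.nanmean(A[A[:,2]>15],0)-np.nanmean(B[B[:,2]>15],0))
b=cv2.resize(z['p'][150:215,205:300],None,fx=8,fy=8,interpolation=cv2.INTER_CUBIC);cv2.imwrite('pics/t17c.png',b)
```

```text
handle top [404.4 285.2  24.3] [408.7 242.9  24.4] shaft [415.5 165.4  17.5] head [421.6 104.7  21.8]
rim z [66.5 69.5 73. ] x range 69.6403788262988 lat -26.38469893155086 33.74279981167314
cartridge top [ 558.8 -111.2   57.9] exit frame 41.10729939982434 6.040052366676574
cyl [-0.3  0.4 -0.8]
bottle [ 0.2  0.1 -0.4]
beaker [ 0.1  0.1 -0.1]
drop [ 0. -0.  0.]
```

View pics/t17c.png

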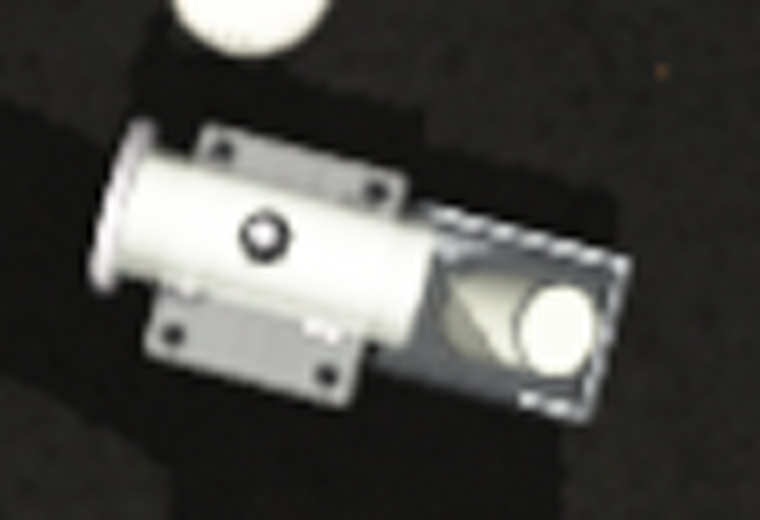

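Every check is good. The cartridge leans inside the box, the rim is level at about 70 mm, and the rod lies flat with nothing touched.

```bash
python3 -c "
from bench import arm
print(arm.hand_in())"
```

```text
the job is handed in; nothing more can be done
None
```

The job is handed in at about 22.4 s of the 61 s allowed; the hand-in reports no verdict.

**What I did:**
- I gripped the grey box across its 60 mm width with the hand tilted, turned it mouth up, and set it under the plain end with its centre about 32 mm beyond the tube face.
- I pushed the rod in through the flange with a measured force of about 5–7 N. The cartridge fell straight into the box.
- I drew the rod out, laid it back where it had been, and moved the hand clear.

**What my last checks showed:**
- **Box:** it stands upright with its rim about 70 mm high.
- **Cartridge:** it leans inside the box, well within the walls.
- **Rod:** it lies flat, with the top of the handle at 24 mm and the top of the head at about 22 mm.
- **Bystanders:** the cylinder, wash bottle, beaker and dropper are within 1 mm of where they started.

**What disagreed:**
- I first took the box's mouth to face away from the holder. Depth readings from the side camera and a wrist picture showed the opposite before I touched it, so I approached from the other side.
- The cameras put the tube's sideways position up to about 4 mm apart, which the bore clearance covered.

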